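Lock the power modules on the test fixture and open the cooling air half way

ROBOT

A 7-joint arm with a two-finger parallel gripper is mounted at the origin on the work surface. World frame = base frame: x ahead of the robot, y to its left, z up, the work surface at z = 0. Lengths are in m, angles in rad, forces in N, time in s.
With the tool pointing down it reaches from about 0.4 to 0.85 m from the base axis. Payload 10.4 kg.
Tool frame: the origin (TCP) lies at the very end of the fingers, on their centre line; the grasp point (between the pads) lies 19 mm behind it; z points along the fingers, y is the line along which they close (so a half turn about z gives the same grasp; the last joint's range is limited). The gripper opens to 87 mm and grips with 3 to 60 N. Pads are 19 mm wide; open, the fingers measure 117 mm over their backs; the gripper's body (75 mm by 190 mm) begins 51 mm behind the grasp point.
Start: joints at [1.22, 0.332, -0.065, 1.46, 0.022, 1.35, -0.088], TCP at [0.201, -0.592, 0.194] pointing down, gripper open.
Joint ranges: [-2.6, 2.6], [-0.5, 2.12], [-1.47, 1.34], [0.16, 2.42], [-1.27, 4.41], [0.06, 2.06], [-2.6, 2.6]. Speed limits (rad/s): [2.22, 2.22, 2.79, 2.79, 3.14, 3.14, 3.14].

INTERFACE

Orientations are given as a unit quaternion [x, y, z, w].
In Python, from bench import read_state, cams, workorder gives the robot as it stands.
- The arm moves only by the shell command python3 -m crank 'ROWS' [FORCE]. ROWS is text: rows parted by semicolons, each of 5 numbers parted by spaces: the shift along the tool's x, y, z scaled (see below), then the turn about the tool's z scaled (see below), then the opening, from -1 (shut) to 1 (fully open). In form: dx dy dz yaw jaw; .... A call has 1 to 10 rows; each row shifts and turns the commanded pose from where the row before left it, along the tool's axes as they then stand; what a row does not reach is not made up. The controller multiplies each number of a shift by 200 mm and each number of a turn by 90 degrees. A row lasts 1/10 s, in which the tool goes at most 50 mm and 8.59 degrees, less where a joint would pass 70% of its speed; a pose out of reach is approached as far as the arm can. A call with a number of a shift or a turn outside -1 to 1 is refused whole. A call with a gripper value outside its range is refused whole. The fingers move at their own pace and stop on an object; FORCE is the grip in N (left out, the last holds). Time passes only in rows, so rows that do not move let the fingers close. It gives the time, the measured TCP pose, the force, the opening and the grip force at its end, in the units of the state.
- read_state(): the state, without advancing time (a new reading comes with each control period).
- cams.camera(name): name is "side" or "top"; returns a dict with "img" (400x640x3 uint8, blue, green, red), "K" (3x3 intrinsics, pixels), "xyz" and "attitude" of the camera in the world. Camera axes: x right, y down, z forward; pixel columns grow to the right and rows downward; lengths in m; the calibration is good to about 2 mm. A picture is of the moment at which its call begins. There is no depth.
- workorder.close_job(): hands the job in; it is judged then, once.
The state is a dict: "time": time; "joint_positions": joint angles; "joint_vel": joint speeds; "joint_torque": joint torques, N m; "ee_pos": TCP position; "eef_rot": TCP orientation; "ft_force": force on the tool from outside, world axes, zero at the start; "torque": the same for the moment, N m; "width": finger opening in m; "grip_force": force on a finger pad.
Only numpy, scipy, OpenCV 4.12 (cv2) and the standard library are available. Lean on these libraries where they do the work, as an engineer would, in place of code of your own. Each camera call takes 0.05 s, during which the arm holds its last target. There are 200 camera calls.

TASK

Set every power module on the bench astride a lug of its own on the test fixture, sitting level with its fork fully down, and lock each one with a lock pin pushed fully home through fork and lug. Only when all of them are locked, turn the cooling-air valve's handle to half open, 45 degrees, and leave it there. Any module may go on any lug, with any pin from either side; leave the other things on the bench where they are.

Things in the scene. Friction and masses are not known exactly. Their poses are not given: they have to be found in the camera images.
- module0: power module, 76 mm tall, 0.22 kg (3 or 4 of 4 alike are there). Steel fork below: cheeks 6 mm thick (x), 40 wide (y), 40 tall, 19 apart inside, 31 over all, a 12 mm hole along x through each at mid-height. On it a black plate 8 mm thick, then a heat sink 40 (x) x 44 (y) x 28 mm (grip here). Origin: middle of the fork on the holes' axis, 20 mm above the underside; z up. Alike turned half round
- module1: power module, 76 mm tall, 0.22 kg (3 or 4 of 4 alike are there). Steel fork below: cheeks 6 mm thick (x), 40 wide (y), 40 tall, 19 apart inside, 31 over all, a 12 mm hole along x through each at mid-height. On it a black plate 8 mm thick, then a heat sink 40 (x) x 44 (y) x 28 mm (grip here). Origin: middle of the fork on the holes' axis, 20 mm above the underside; z up. Alike turned half round
- module2: power module, 76 mm tall, 0.22 kg (3 or 4 of 4 alike are there). Steel fork below: cheeks 6 mm thick (x), 40 wide (y), 40 tall, 19 apart inside, 31 over all, a 12 mm hole along x through each at mid-height. On it a black plate 8 mm thick, then a heat sink 40 (x) x 44 (y) x 28 mm (grip here). Origin: middle of the fork on the holes' axis, 20 mm above the underside; z up. Alike turned half round
- module3: power module, 76 mm tall, 0.22 kg (3 or 4 of 4 alike are there). Steel fork below: cheeks 6 mm thick (x), 40 wide (y), 40 tall, 19 apart inside, 31 over all, a 12 mm hole along x through each at mid-height. On it a black plate 8 mm thick, then a heat sink 40 (x) x 44 (y) x 28 mm (grip here). Origin: middle of the fork on the holes' axis, 20 mm above the underside; z up. Alike turned half round
- pin0: steel lock pin (four alike, one may be left over), 0.06 kg, lying on a flat of its head: square head 20 x 20 mm, 30 long (grip across two flats), round shank 9 mm in diameter, 46 mm out along x, the last 12 tapering to a 3.6 mm nose. Origin: on the shank's axis, 15.5 mm ahead of the head's front face, 10 mm above the bench; at the middle of the fork when home. x: to the nose
- pin1: steel lock pin (four alike, one may be left over), 0.06 kg, lying on a flat of its head: square head 20 x 20 mm, 30 long (grip across two flats), round shank 9 mm in diameter, 46 mm out along x, the last 12 tapering to a 3.6 mm nose. Origin: on the shank's axis, 15.5 mm ahead of the head's front face, 10 mm above the bench; at the middle of the fork when home. x: to the nose
- pin2: steel lock pin (four alike, one may be left over), 0.06 kg, lying on a flat of its head: square head 20 x 20 mm, 30 long (grip across two flats), round shank 9 mm in diameter, 46 mm out along x, the last 12 tapering to a 3.6 mm nose. Origin: on the shank's axis, 15.5 mm ahead of the head's front face, 10 mm above the bench; at the middle of the fork when home. x: to the nose
- pin3: steel lock pin (four alike, one may be left over), 0.06 kg, lying on a flat of its head: square head 20 x 20 mm, 30 long (grip across two flats), round shank 9 mm in diameter, 46 mm out along x, the last 12 tapering to a 3.6 mm nose. Origin: on the shank's axis, 15.5 mm ahead of the head's front face, 10 mm above the bench; at the middle of the fork when home. x: to the nose
- fixture: test fixture fixed to the bench: base plate 90 (x) x 300 (y) x 12 mm, four upright steel lugs along y, 80 mm apart, each 14 mm thick (x), 30 wide (y), flat top 92 mm above the bench, a 12 mm hole along x 20 mm below the top. Origin: centre of underside. A module sits astride a lug, its underside then 52 mm above the bench, 2.5 mm play each side; a pin's taper draws it into line
- lug0_hole (a point): centre of the hole of lug0 (number 1 of 4 counted from the fixture's -y end), 72 mm above the bench; axes as the fixture's; the hole runs along x
- lug1_hole (a point): centre of the hole of lug1 (number 2 of 4 counted from the fixture's -y end), 72 mm above the bench; axes as the fixture's; the hole runs along x
- lug2_hole (a point): centre of the hole of lug2 (number 3 of 4 counted from the fixture's -y end), 72 mm above the bench; axes as the fixture's; the hole runs along x
- lug3_hole (a point): centre of the hole of lug3 (number 4 of 4 counted from the fixture's -y end), 72 mm above the bench; axes as the fixture's; the hole runs along x
- valve (a joint): cooling-air ball valve, angle of its handle in rad: 0 closed (handle square to the pipe, pointing to the base's -y), 1.571 fully open (handle along the pipe, pointing to the base's -x, the robot's side), growing clockwise seen from above. Stiff: stays where it is left; takes about 0.12 N m
- valve_pivot (a point): on the upright axis the valve handle turns about, at the height of the middle of the grip, 72 mm above the bench; axes as the valve base's (x along the pipe, away from the robot)
- valve_grip (a point): middle of the black rubber grip of the handle, 72 mm out from the axis, 72 mm above the bench; the grip is 55 mm long, 12 mm wide, 20 mm tall; y points from the grip back to the pivot
- multimeter: yellow-edged multimeter 65 x 130 x 30 mm, a bystander; origin: centre of the underside
- switch_box: cardboard box 100 x 90 x 75 mm with a wall switch on it (92 mm in all), a bystander; origin: centre of the underside
- breadboard: breadboard 55 x 85 x 9 mm, a bystander; origin: centre of the underside
- solder_spool: spool 54 mm across, 48 mm tall, a bystander; origin: centre of the underside
- screwdriver: screwdriver lying on the bench, a bystander; origin below its middle

How it is judged:
On the way, in this order (a step that is already met when the one before it is completed fails the run):
1. every module that is there sits on a lug and has a pin through fork and lug, fully home ((distance between module0 and lug0_hole below 0.009 m or distance between module0 and lug1_hole below 0.009 m or distance between module0 and lug2_hole below 0.009 m or distance between module0 and lug3_hole below 0.009 m) and angle between each of module0, module1, module2, module3's own z axis and vertical below 0.15 rad and ((distance between pin0 and module0 below 0.008 m and angle between the x axis of pin0 and the x axis of module0, either way round below 0.22 rad) or (distance between pin1 and module0 below 0.008 m and angle between the x axis of pin1 and the x axis of module0, either way round below 0.22 rad) or (distance between pin2 and module0 below 0.008 m and angle between the x axis of pin2 and the x axis of module0, either way round below 0.22 rad) or (distance between pin3 and module0 below 0.008 m and angle between the x axis of pin3 and the x axis of module0, either way round below 0.22 rad)) and (distance between module1 and lug0_hole below 0.009 m or distance between module1 and lug1_hole below 0.009 m or distance between module1 and lug2_hole below 0.009 m or distance between module1 and lug3_hole below 0.009 m) and ((distance between pin0 and module1 below 0.008 m and angle between the x axis of pin0 and the x axis of module1, either way round below 0.22 rad) or (distance between pin1 and module1 below 0.008 m and angle between the x axis of pin1 and the x axis of module1, either way round below 0.22 rad) or (distance between pin2 and module1 below 0.008 m and angle between the x axis of pin2 and the x axis of module1, either way round below 0.22 rad) or (distance between pin3 and module1 below 0.008 m and angle between the x axis of pin3 and the x axis of module1, either way round below 0.22 rad)) and (distance between module2 and lug0_hole below 0.009 m or distance between module2 and lug1_hole below 0.009 m or distance between module2 and lug2_hole below 0.009 m or distance between module2 and lug3_hole below 0.009 m) and ((distance between pin0 and module2 below 0.008 m and angle between the x axis of pin0 and the x axis of module2, either way round below 0.22 rad) or (distance between pin1 and module2 below 0.008 m and angle between the x axis of pin1 and the x axis of module2, either way round below 0.22 rad) or (distance between pin2 and module2 below 0.008 m and angle between the x axis of pin2 and the x axis of module2, either way round below 0.22 rad) or (distance between pin3 and module2 below 0.008 m and angle between the x axis of pin3 and the x axis of module2, either way round below 0.22 rad)) and (distance between module3 and lug0_hole below 0.009 m or distance between module3 and lug1_hole below 0.009 m or distance between module3 and lug2_hole below 0.009 m or distance between module3 and lug3_hole below 0.009 m) and ((distance between pin0 and module3 below 0.008 m and angle between the x axis of pin0 and the x axis of module3, either way round below 0.22 rad) or (distance between pin1 and module3 below 0.008 m and angle between the x axis of pin1 and the x axis of module3, either way round below 0.22 rad) or (distance between pin2 and module3 below 0.008 m and angle between the x axis of pin2 and the x axis of module3, either way round below 0.22 rad) or (distance between pin3 and module3 below 0.008 m and angle between the x axis of pin3 and the x axis of module3, either way round below 0.22 rad))), for 0.3 s.
2. the valve stands half open (value of joint valve between 0.665 and 0.905 rad), for 0.3 s.
At the end, for the whole second after the job is handed in: each module present: middle of its fork within 9 mm of a lug hole's centre, tilt under 0.15 rad, a pin's origin within 8 mm of the middle of the fork and the pin along the hole to 0.22 rad; valve at 0.785 rad, 0.12 either way; all at rest (all of step 1 and all of step 2 and linear speed of each of module0, module1, module2, module3, pin0, pin1, pin2, pin3 below 0.02 m/s and velocity of joint valve between -0.05 and 0.05 rad/s); the robot touches nothing.
It fails at once if the multimeter is shifted by more than 40 mm (distance of multimeter from where it was at the start of the episode above 0.04 m).
It fails at once if the switch box is shifted by more than 40 mm (distance of switch_box from where it was at the start of the episode above 0.04 m).
It fails at once if the breadboard is shifted by more than 40 mm (distance of breadboard from where it was at the start of the episode above 0.04 m).
It fails at once if the solder spool is shifted by more than 40 mm (distance of solder_spool from where it was at the start of the episode above 0.04 m).
It fails at once if the screwdriver is shifted by more than 40 mm (distance of screwdriver from where it was at the start of the episode above 0.04 m).
Of module0, module1, module2, module3 only 3 to 4 are there at a start; the rules pass over those that are not, and their reading is None.
At some moment in a run one of pin0, pin1, pin2, pin3 may be knocked a few centimetres aside while the robot is not near it.
Once in a run the grip may slacken for a moment while it holds something.
It also fails if it takes over 210 s, if anything falls off the work surface, if the arm or the gripper's body presses on something with over 40 N, if the wrist force passes 120 N, or if a joint passes its speed limit or range.

## Working session

There is one attempt and no reset: what is moved stays moved. The work goes in short steps, Python scripts to look and compute and a shell command to move; the robot and the scene stay as the last step left them, time stands still between calls to the robot, and variables do not carry over. Pictures are saved under pics/ and viewed, at most 14 in all, crops included, and the job is handed in when it is done.

```bash
mkdir -p pics; ls
python3 - <<'E'
from bench import read_state,cams
import cv2
s=read_state();print({k:s[k] for k in('time','ee_pos','eef_rot','width')})
for n in('side','top'):
    c=cams.camera(n);cv2.imwrite(f'pics/{n}0.png',c['img']);print(n,c['K'],c['xyz'],c['attitude'])
E
```

```text
pics
{'time': 0.0, 'ee_pos': array([ 0.20109881, -0.59132058,  0.19294044]), 'eef_rot': array([ 9.86591111e-01,  1.63209909e-01, -1.56880349e-04, -6.93154535e-04]), 'width': 0.08712786513748737}
side [[410.54166893   0.         323.04863679]
 [  0.         410.54166893 197.18649113]
 [  0.           0.           1.        ]] [0.08107795 0.69463895 0.81239786] [-0.25572054  0.87697018 -0.39009612  0.11556521]
top [[481.13355006   0.         324.21625847]
 [  0.         481.13355006 203.90333389]
 [  0.           0.           1.        ]] [0.42759774 0.01931691 1.51020183] [ 0.71183549 -0.70154755  0.02372347 -0.02363207]
```

View pics/side0.png

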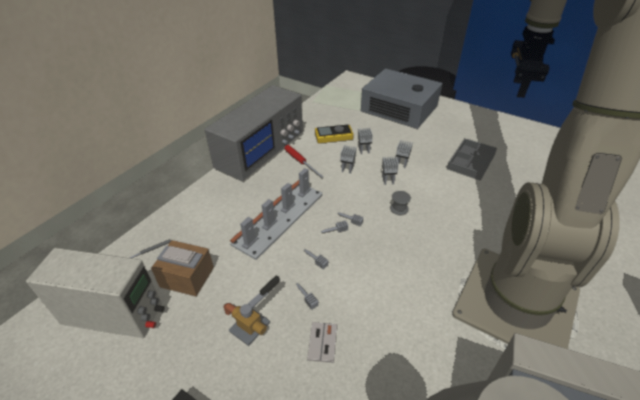

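View pics/top0.png

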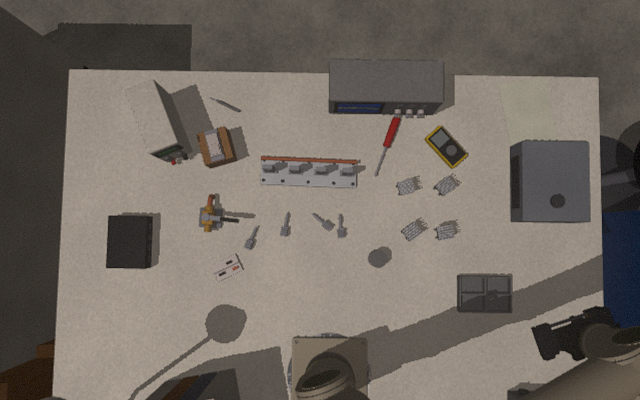

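Four modules (top image about 408,186; 447,184; 414,230; 446,230) and four pins (252,237; 286,223; 323,221; 341,225). The fixture is around 309,172 and the valve is near 212,215. Next I'll enlarge crops.

Run:
```python
import cv2
t=cv2.imread('pics/top0.png');s=cv2.imread('pics/side0.png')
def crop(i,x0,x1,y0,y1,f,n):
    c=cv2.resize(i[y0:y1,x0:x1],None,fx=f,fy=f,interpolation=cv2.INTER_CUBIC)
    for x in range(x0,x1,10): cv2.line(c,((x-x0)*f,0),((x-x0)*f,4 if x%50 else 14),(0,0,255),1)
    for y in range(y0,y1,10): cv2.line(c,(0,(y-y0)*f),(4 if y%50 else 14,(y-y0)*f),(0,0,255),1)
    cv2.imwrite('pics/'+n,c);print(c.shape)
crop(t,195,365,150,260,4,'t1.png')
crop(t,380,480,165,245,7,'t2.png')
crop(s,220,370,160,310,4,'s1.png')
crop(s,325,425,120,190,7,'s2.png')
```

```text
(440, 680, 3)
(560, 700, 3)
(600, 600, 3)
(490, 700, 3)
```

View pics/t1.png

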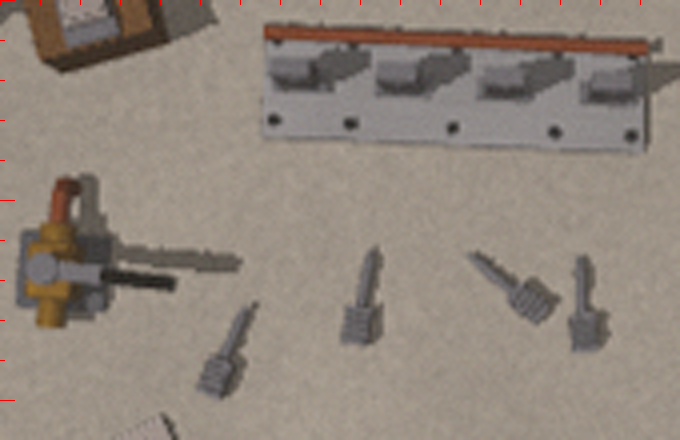

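View pics/t2.png

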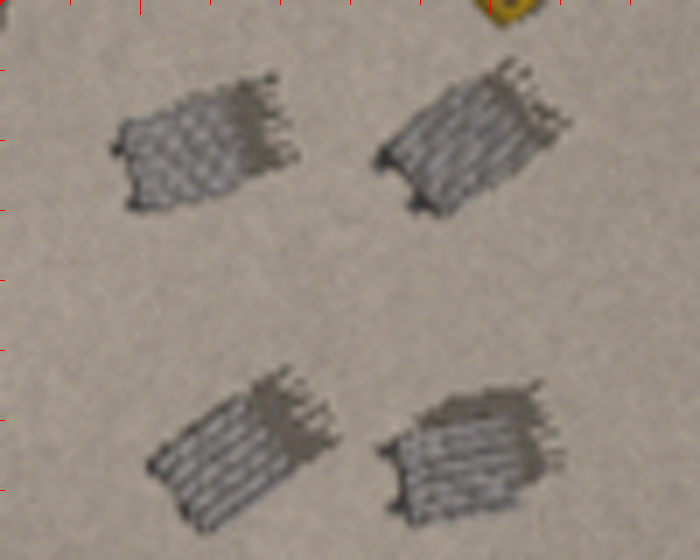

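View pics/s1.png

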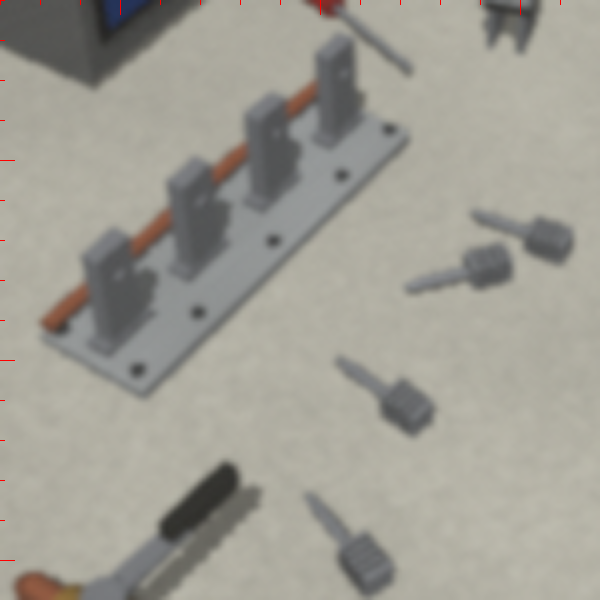

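View pics/s2.png

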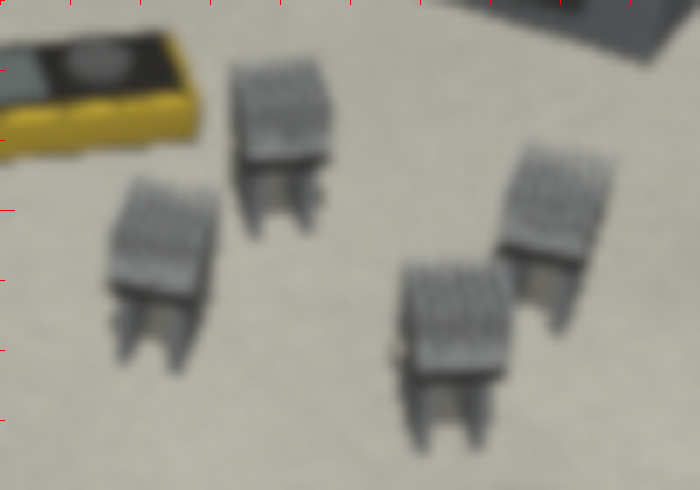

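Read from the crops: the fixture plate's -x corners at t1 (262,138) and (646,150). The pins are head→nose (218,376)→(254,305), (360,325)→(376,250), (533,298)→(472,255) and (588,330)→(582,257). All four lugs are upright, with their holes visible in the side view. Module fork feet are visible in s2. Next I'll fit poses.

```bash
cat > h.py <<'E'
import numpy as np,cv2
from scipy.optimize import least_squares,minimize
from scipy.spatial.transform import Rotation as R
CAM={'side':(410.5417,323.0486,197.1865,[0.08107795,0.69463895,0.81239786],[-0.25572054,0.87697018,-0.39009612,0.11556521]),
'top':(481.1336,324.2163,203.9033,[0.42759774,0.01931691,1.51020183],[0.71183549,-0.70154755,0.02372347,-0.02363207])}
def proj(n,P):
    f,cx,cy,t,q=CAM[n];p=(np.atleast_2d(P)-t)@R.from_quat(q).as_matrix()
    return np.c_[f*p[:,0]/p[:,2]+cx,f*p[:,1]/p[:,2]+cy]
def tri(obs): # [(cam,px)]
    g=least_squares(lambda x:np.concatenate([proj(n,x)[0]-u for n,u in obs]),[.5,0,.05]);return g.x,np.abs(g.fun).max()
def ground(n,u,z):
    return least_squares(lambda x:proj(n,[x[0],x[1],z])[0]-u,[.5,0]).x
OFF={'t1':(195,150,4,'top'),'t2':(380,165,7,'top'),'s1':(220,160,4,'side'),'s2':(325,120,7,'side')}
def px(c,u):
    x,y,f,n=OFF[c];return n,(np.array(u)+.5)/f-.5+[x,y]
def place(p,L):
    c,s=np.cos(p[2]),np.sin(p[2]);L=np.atleast_2d(L)
    return np.c_[p[0]+c*L[:,0]-s*L[:,1],p[1]+s*L[:,0]+c*L[:,1],L[:,2]]
def fit(obs,p0): # obs [(crop,(u,v),(lx,ly,lz))]
    def r(p): return np.concatenate([proj(px(c,u)[0],place(p,l))[0]-px(c,u)[1] for c,u,l in obs])
    g=least_squares(r,p0,loss='soft_l1');return g.x,r(g.x).reshape(-1,2)
def boxes(kind):
    def box(x,y,z0,z1):return [np.array(a) for a in [[(x*i,y*j,z) for i,j in((1,1),(1,-1),(-1,-1),(-1,1),(1,1))] for z in(z0,z1)]]
    return box
E
python3 - <<'E'
from h import *
np.set_printoptions(precision=4,suppress=True)
pins=[((218,376),(254,305),(366,565),(309,494)),((360,325),(376,250),(407,408),(340,360)),((533,298),(472,255),(488,265),(408,289)),((588,330),(582,257),(549,240),(476,215))]
for h,n,sh,sn in pins:
    H,e=tri([px('t1',h),px('s1',sh)]);N,e2=tri([px('t1',n),px('s1',sn)])
    print('pin head',H,e,'nose',N,e2,'len',np.hypot(*(N-H)[:2]),'ang',np.degrees(np.arctan2(*(N-H)[1::-1])))
print('valve grip ends',tri([px('t1',(105,273)),px('s1',(170,532))]),tri([px('t1',(175,283)),px('s1',(233,470))]),'pivot@.08',ground(*px('t1',(42,270)),.08))
fx=[('t1',(262,138),(-.045,.15,.012)),('t1',(646,150),(-.045,-.15,.012)),('s1',(143,390),(-.045,.15,.006)),('s1',(409,138),(-.045,-.15,.006)),('s1',(42,337),(.045,.15,.006))]
fx+=[('s1',u,(-.007,y,.072)) for u,y in zip([(120,275),(206,208),(278,133),(345,73)],[.12,.04,-.04,-.12])]
p,r=fit(fx,[.53,.05,0]);print('fixture',p,np.degrees(p[2]));print(r)
for nm,t,s,p0 in [('A',(118,148,135,205),((123,362),(177,372),(135,180),(218,190)),(.5,-.24,-.3)),('B',(383,160,415,203),((253,238),(310,233),(232,65),(316,58)),(.5,-.35,-.5)),
 ('C',(155,466,188,515),((421,452),(476,448),(400,265),(508,265)),(.37,-.26,-.5)),('D',(387,450,398,508),((515,290),(560,335),(528,145),(614,155)),(.37,-.35,-.2))]:
    o=[('t2',t[:2],(.0125,.02,0)),('t2',t[2:],(-.0125,.02,0)),('s2',s[0],(.0125,.02,0)),('s2',s[1],(-.0125,.02,0)),('s2',s[2],(.02,-.022,.076)),('s2',s[3],(-.02,-.022,.076))]
    if nm=='D': o.pop(2)
    p,r=fit(o,p0);print(nm,p,np.degrees(p[2]));print(r.round(1).tolist())
E
```

```text
pin head [0.4002 0.2524 0.0004] 0.25399819626920817 nose [ 0.4575  0.2269 -0.0032] 0.20681344296889392 len 0.06275544596350797 ang -23.931312978538017
pin head [0.4422 0.1426 0.0005] 0.04364511154241768 nose [ 0.5013  0.1313 -0.0014] 0.05829399023826909 len 0.06009133425425849 ang -10.816304884370032
pin head [ 0.4644  0.0069 -0.0011] 0.35172308872722624 nose [ 0.498   0.0555 -0.0005] 0.19229827112758358 len 0.05908712002563122 ang 55.406240844461394
pin head [ 0.4403 -0.0364 -0.0005] 0.24085928652672806 nose [ 0.4971 -0.0313 -0.0016] 0.3908345931181998 len 0.05700995498773703 ang 5.132260198469341
valve grip ends (array([0.476 , 0.3281, 0.0661]), np.float64(0.6474958866844247)) (array([0.4711, 0.2766, 0.0664]), np.float64(0.03361283852112251)) pivot@.08 [0.479  0.3733]
fixture [ 0.6251  0.0752 -0.0231] -1.3216189882076432
[[-1.5983  1.139 ]
 [-1.7702  1.734 ]
 [ 0.8213  1.4802]
 [ 0.8232 -1.0447]
 [-0.1978 -0.2172]
 [-0.0847 -1.1816]
 [-1.1458 -2.8285]
 [-0.4998 -0.8617]
 [-0.1706 -1.2346]]
A [ 0.5804 -0.2266  0.2776] 15.902780860297323
[[-1.0, 0.9], [-1.3, 0.3], [-0.1, -0.8], [-0.2, -0.8], [-0.1, -2.2], [0.5, -1.5]]
B [ 0.5863 -0.3463  0.6801] 38.967508189424215
[[-1.1, 0.8], [-0.7, 0.9], [0.2, -1.2], [-0.6, -1.0], [0.0, -2.5], [-0.1, -2.2]]
C [ 0.4451 -0.2438  0.5782] 33.131092375414966
[[-1.3, 0.7], [-1.7, 0.5], [-0.1, -1.0], [0.1, -0.5], [1.2, -2.5], [-1.1, -2.6]]
D [ 0.4453 -0.3476  0.1956] 11.207356476081811
[[-0.8, 0.6], [-0.8, 0.2], [-0.4, -1.2], [0.2, -2.7], [0.3, -1.6]]
```

The heights triangulate about 10 mm low throughout, which suggests a calibration offset. I'll check the cameras against the known TCP, on the way to module A.

```bash
cat >> h.py <<'E'
def st():
    from bench import read_state
    s=read_state();m=R.from_quat(s['eef_rot']).as_matrix()
    print('t %.1f'%s['time'],'p',s['ee_pos'].round(4),'psi %.1f'%np.degrees(np.arctan2(m[1,0],m[0,0])),'tilt',m[:2,2].round(3),'w %.4f'%s['width'],'g %.1f'%s['grip_force'],'F',np.round(s['ft_force'],1),'j',np.round(s['joint_positions'],2));return s
def grab(n):
    from bench import cams
    return cams.camera(n)['img']
def crop(i,u,h,f):
    x0,y0=int(u[0])-h,int(u[1])-h;c=cv2.resize(i[y0:y0+2*h,x0:x0+2*h],None,fx=f,fy=f,interpolation=cv2.INTER_CUBIC);return c,(x0,y0)
E
Z='0 0 0 -0.0879 1'; python3 -m crank '0 0 0 -0.0879 1;0 0 0 -0.0879 1;0 0 0 -0.0879 1;0 0 0 -0.0879 1;0 0 0 -0.0879 1;0 0 0 -0.0879 1;0 0 0 -0.0879 1;0 0 0 -0.0879 1;0 0 0 -0.0879 1' 40
python3 -m crank '0.19 0.18 0 0 1;0.19 0.18 0 0 1;0.19 0.18 0 0 1;0.19 0.18 0 0 1;0.19 0.18 0 0 1;0.19 0.18 0 0 1;0.19 0.18 0 0 1;0.19 0.18 0 0 1;0.19 0.18 0 0 1;0 0 0 0 1'
python3 -m crank '0.11 0.15 0.1 0 0;0 0.1 0.1 0 -0.6;0 0 0 0 -0.6;0 0 0 0 -0.6;0 0 0 0 -0.6'
python3 - <<'E'
from h import *
s=st();out=[]
for n in('top','side'):
    u=proj(n,s['ee_pos'])[0];c,o=crop(grab(n),u,25,8);print(n,u,o);out.append(c)
cv2.imwrite('pics/tcp.png',np.hstack(out))
E
```

```text
time: 1.0
ee_pos: [0.2011, -0.5915, 0.1933]
eef_rot: [0.705, 0.709, 0.0, -0.0]
ft_force: [0.3, 0.4, -0.0]
width: 0.0871
grip_force: 0.0
time: 2.0
ee_pos: [0.5152, -0.2573, 0.1936]
eef_rot: [0.704, 0.711, 0.002, -0.001]
ft_force: [-0.7, 0.7, -0.4]
width: 0.0871
grip_force: 0.0
time: 2.5
ee_pos: [0.5605, -0.244, 0.1545]
eef_rot: [0.708, 0.707, -0.0, 0.0]
ft_force: [0.7, 0.3, 0.7]
width: 0.055
grip_force: 0.0
t 2.5 p [ 0.5605 -0.244   0.1545] psi 89.9 tilt [ 0.    -0.001] w 0.0550 g 0.0 F [0.7 0.3 0.7] j [ 0.74  0.37 -0.52  1.53  0.19  1.29  0.2 ]
top [417.63469009 190.4749408 ] (392, 165)
side [357.99080569 125.51014455] (332, 100)
```

View pics/tcp.png

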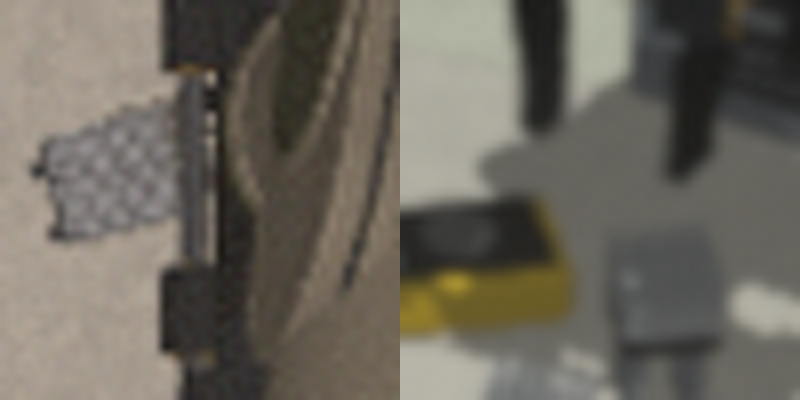

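In side, the fingertips are at about (349.5,116) and (367.3,122), roughly 6 px above the projected TCP. In top, the gripper body hides the tips. I'll take more side-view tip points by image code, at a free spot near the bench.

```bash
cat > tip.py <<'E'
from h import *
s=st();p=s['ee_pos'];w=s['width']
for n in('side','top'):
    g=cv2.cvtColor(grab(n),cv2.COLOR_BGR2GRAY);u=proj(n,p)[0];m=(g<55).astype(np.uint8)
    x,y=np.round(u).astype(int);W=m[y-14:y+15,x-16:x+17];print(n,u.round(1),'window origin',x-16,y-14)
    if n=='side':
        for r in W: print(''.join('#' if a else '.' for a in r))
E
python3 -m crank '0.155 -0.1 0 0 -1;0.155 -0.1 0 0 -1;0.155 -0.1 0 0 -1;0.155 -0.1 0 0 -1;0 0 0.2 0 -1;0 0 0 0 -1;0 0 0 0 -1;0 0 0 0 -1'; python3 tip.py
python3 -m crank '0 0 0.2 0 -1;0 0 0.2 0 -1;0 0 0 0 -1;0 0 0 0 -1;0 0 0 0 -1' ; python3 tip.py
```

```text
time: 3.4
ee_pos: [0.4818, -0.1201, 0.1152]
eef_rot: [0.708, 0.707, 0.0, 0.001]
ft_force: [1.0, -0.1, 0.8]
width: 0.0008
grip_force: 0.0
t 3.4 p [ 0.4818 -0.1201  0.1152] psi 89.9 tilt [ 0.002 -0.   ] w 0.0008 g 0.0 F [ 1.  -0.1  0.8] j [ 0.72  0.16 -0.61  1.87  0.1   1.14  0.07]
side [360.4 166.3] window origin 344 152
.............#########...........
.............#########...........
.............#########...........
.............#########...........
.............#########...........
.............########............
.............########............
..............######.............
.................##..............
.................................
.................................
.................................
.................................
.................................
.................................
.................................
.................................
.................................
.................................
.................................
.................................
.................................
..............................
[... 892 characters left out ...]
..............
.................................
.................................
.................................
.................................
.................................
.................................
.................................
.................................
.................................
.................................
.................................
.................................
.................................
.................................
.................................
.................................
.................................
.................................
.................................
top [369.5 218.9] window origin 353 205
```

```bash
python3 -m crank '0 0 0.05 0 -1;0 0 0.05 0 -1;0 0 0.025 0 -1;0 0 0.025 0 -1;0 0 0 0 -1;0 0 0 0 -1' ; python3 tip.py|head -14;  python3 -m crank '0 0 0.01 0 -1;0 0 0 0 -1;0 0 0.01 0 -1;0 0 0 0 -1'
python3 - <<'E'
from h import *
s=st();out=[]
for n in('top','side'):
    u=proj(n,s['ee_pos'])[0];c,o=crop(grab(n),u,25,8);print(n,u,o);out.append(c)
cv2.imwrite('pics/tcp2.png',np.hstack(out))
E
```

```text
time: 4.7
ee_pos: [0.4809, -0.1191, 0.0037]
eef_rot: [0.707, 0.707, -0.0, -0.0]
ft_force: [0.4, -0.6, 0.2]
width: 0.0006
grip_force: 0.0
t 4.7 p [ 0.4809 -0.1191  0.0037] psi 90.0 tilt [-0.  0.] w 0.0006 g 0.0 F [ 0.4 -0.6  0.2] j [ 0.67  0.31 -0.58  1.97  0.21  0.92 -0.02]
side [358.3 196.6] window origin 342 183
..............########...........
..............#######............
..............#######............
..............#######............
..............#######............
..............#######............
..............######.............
..............#####..............
................##...............
.................................
.................................
.................................
time: 5.2
ee_pos: [0.4807, -0.1192, -0.0005]
eef_rot: [0.707, 0.707, -0.0, -0.0]
ft_force: [0.0, -0.7, -1.2]
width: 0.0002
grip_force: 0.0
t 5.2 p [ 0.4807 -0.1192 -0.0005] psi 90.0 tilt [-0. -0.] w 0.0002 g 0.0 F [ 0.  -0.7 -1.2] j [ 0.67  0.32 -0.58  1.97  0.22  0.91 -0.02]
top [368.26085625 219.85997776] (343, 194)
side [358.32535683 197.62566069] (333, 172)
```

View pics/tcp2.png

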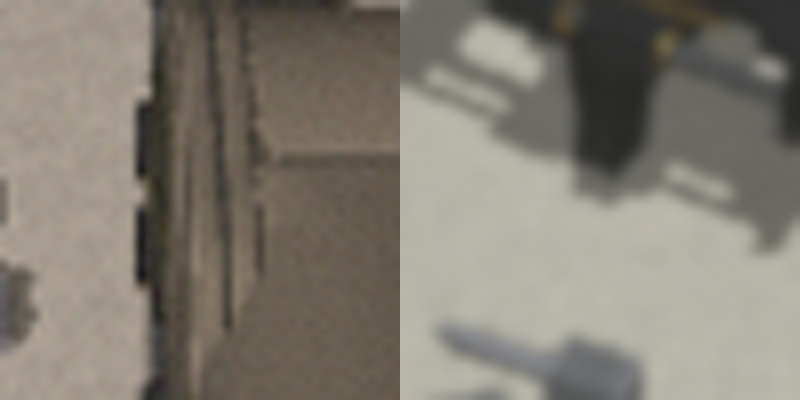

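In side, the finger ends have a grey tip reaching about (358.5,197), against a prediction of (358.3,197.6), so the side calibration is good. The gripper blocks in top sit about 3 px too high, so the top camera has a bias. I'll solve for a top pixel offset using the known heights and refit.

```bash
cat > fit.py <<'E'
from h import *
np.set_printoptions(precision=4,suppress=True)
pins=[((218,376),(254,305),(366,565),(309,494)),((360,325),(376,250),(407,408),(340,360)),((533,298),(472,255),(488,265),(408,289)),((588,330),(582,257),(549,240),(476,215))]
O=[] # per object list
for h,n,sh,sn in pins:
    O.append([('t1',h,(-.0305,0,.013)),('t1',n,(.0300,0,.010)),('s1',sh,(-.0305,0,.011)),('s1',sn,(.0300,0,.010))])
fx=[('t1',(262,138),(-.045,.15,.012)),('t1',(646,150),(-.045,-.15,.012)),('s1',(143,390),(-.045,.15,.006)),('s1',(409,138),(-.045,-.15,.006)),('s1',(42,337),(.045,.15,.006))]
fx+=[('s1',u,(-.007,y,.072)) for u,y in zip([(120,275),(206,208),(278,133),(345,73)],[.12,.04,-.04,-.12])]
O.append(fx)
for nm,t,s in [('A',(118,148,135,205),((123,362),(177,372),(135,180),(218,190))),('B',(383,160,415,203),((253,238),(310,233),(232,65),(316,58))),
 ('C',(155,466,188,515),((421,452),(476,448),(400,265),(508,265))),('D',(387,450,398,508),(None,(560,335),(528,145),(614,155)))]:
    o=[('t2',t[:2],(.0125,.02,0)),('t2',t[2:],(-.0125,.02,0)),('s2',s[0],(.0125,.02,0)),('s2',s[1],(-.0125,.02,0)),('s2',s[2],(.02,-.022,.076)),('s2',s[3],(-.02,-.022,.076))]
    if nm=='D': o.pop(2)
    O.append(o)
N=['pin0','pin1','pin2','pin3','fix','A','B','C','D']
P0=[[.43,.24,-.4],[.47,.136,-.19],[.48,.03,.96],[.47,-.03,.09],[.625,.075,-.023],[.58,-.227,.28],[.586,-.346,.68],[.445,-.244,.58],[.445,-.348,.2]]
# small pose correction (rotation only) of the top camera
f,cx,cy,t,q=CAM['top']
def res(v,full=False):
    CAM['top']=(f,cx,cy,t,(R.from_quat(q)*R.from_rotvec(v[-3:])).as_quat());r=[]
    for k,o in enumerate(O):
        p=v[3*k:3*k+3]
        r.append(np.array([proj(px(c,u)[0],place(p,l))[0]-px(c,u)[1] for c,u,l in o]))
    return r if full else np.concatenate([a.ravel() for a in r])
g=least_squares(res,np.r_[np.ravel(P0),0,0,0],loss='soft_l1')
if __name__=='__main__':
    print('top rot deg',np.degrees(g.x[-3:]))
    for k,r in enumerate(res(g.x,True)):
        p=g.x[3*k:3*k+3];print(N[k],p[:2],'%.1f'%np.degrees(p[2]),r.round(1).tolist())
res(g.x)
E
python3 fit.py
python3 - <<'E'
import fit
from h import *
# overlay
im={n:cv2.imread(f'pics/{n}0.png') for n in('top','side')};S=4
big={n:cv2.resize(im[n],None,fx=S,fy=S,interpolation=cv2.INTER_CUBIC) for n in im}
def line(p,L,col=(0,0,255)):
    for n in big:
        q=((proj(n,place(p,L))+.5)*S-.5).round().astype(int);cv2.polylines(big[n],[q],False,col,1)
def box(p,x,y,z0,z1,cx=0,cy=0,col=(0,0,255)):
    for z in(z0,z1): line(p,[(cx+x*i,cy+y*j,z) for i,j in((1,1),(1,-1),(-1,-1),(-1,1),(1,1))],col)
for k,o in enumerate(fit.O):
    p=fit.g.x[3*k:3*k+3]
    if k<4: box(p,.015,.01,0,.02,-.0305); line(p,[(-.0155,0,.01),(.0305,0,.01)])
    elif k==4:
        box(p,.045,.15,0,.012)
        for y in(-.12,-.04,.04,.12): box(p,.007,.015,.012,.092,0,y)
    else:
        box(p,.02,.022,.048,.076); box(p,.003,.02,0,.04,.0125,0,(255,0,0)); box(p,.003,.02,0,.04,-.0125,0,(255,0,0))
t,s=big['top'],big['side']
cv2.imwrite('pics/ov1.png',np.vstack([cv2.resize(t[600:1040,800:1880],(800,326)),cv2.resize(s[480:1260,920:1720],(800,780))[:274]])) 
a=t[620:980,1560:1880];b=s[480:780,1300:1700];cc=s[630:1110,900:1500]
c=np.zeros((600,800,3),np.uint8);c[:360,:320]=a;c[:300,320:720]=b
cv2.imwrite('pics/ovm.png',c)
c=np.zeros((600,800,3),np.uint8);c[:480,:600]=cc
d=t[600:1040,1020:1460];c2=np.zeros((600,800,3),np.uint8)
m=np.zeros((600,800,3),np.uint8);m[:,:420]=s[600:1200,900:1320];m[:360,420:800]=t[600:960,1040:1420]
cv2.imwrite('pics/ovf.png',m)
E
```

```text
top rot deg [-0.2217 -0.3437  0.1223]
pin0 [0.4238 0.2465] -23.5 [[0.5, -0.0], [-0.2, -0.1], [-0.3, 0.2], [0.2, 0.1]]
pin1 [0.4664 0.1447] -10.8 [[0.1, 0.0], [0.2, -0.2], [0.2, 0.4], [-0.2, -0.1]]
pin2 [0.4755 0.0405] 55.1 [[0.3, 0.4], [-0.2, -0.1], [0.2, -0.3], [-0.5, 0.3]]
pin3 [ 0.4632 -0.0239] 4.7 [[-0.0, 0.7], [0.1, -0.4], [0.6, 0.3], [-0.9, -0.4]]
fix [0.623  0.0779] -1.5 [[0.4, -0.0], [0.2, 0.6], [0.6, 2.5], [1.0, -0.2], [-0.4, 0.7], [-0.2, -0.2], [-1.2, -1.9], [-0.4, -0.0], [-0.0, -0.4]]
A [ 0.5767 -0.2207] 17.3 [[0.0, 0.1], [-0.1, -0.4], [0.0, 0.7], [0.0, 0.5], [-0.2, -0.9], [0.4, -0.4]]
B [ 0.582 -0.339] 39.6 [[-0.4, 0.1], [0.1, 0.1], [0.4, 0.3], [-0.4, 0.4], [0.1, -1.0], [-0.0, -0.9]]
C [ 0.4417 -0.238 ] 34.4 [[-0.2, -0.1], [-0.4, -0.4], [0.2, 0.5], [0.5, 0.8], [1.2, -1.0], [-1.0, -1.3]]
D [ 0.4411 -0.3398] 14.2 [[-0.4, 0.2], [0.0, -0.3], [0.1, 0.4], [-0.1, -1.0], [0.2, -0.2]]Traceback (most recent call last):
  File "<stdin>", line 11, in <module>
AttributeError: 'function' object has no attribute 'O'
```

The residuals drop to below a pixel once the top view is corrected by about 0.4° of rotation. I'll check with overlays.

```bash
cat > ov.py <<'E'
from h import *
import fit as F
im={n:cv2.imread(f'pics/{n}0.png') for n in('top','side')};S=6
big={n:cv2.resize(im[n],None,fx=S,fy=S,interpolation=cv2.INTER_CUBIC) for n in im}
def line(p,L,col):
    for n in big:
        q=((proj(n,place(p,L))+.5)*S-.5).round().astype(int);cv2.polylines(big[n],[q],False,col,1)
def box(p,x,y,z0,z1,cx=0,cy=0,col=(0,0,255)):
    for z in(z0,z1): line(p,[(cx+x*i,cy+y*j,z) for i,j in((1,1),(1,-1),(-1,-1),(-1,1),(1,1))],col)
for k,o in enumerate(F.O):
    p=F.g.x[3*k:3*k+3]
    if k<4: box(p,.015,.01,0,.02,-.0305); line(p,[(-.0155,0,.01),(.0305,0,.01)],(0,0,255))
    elif k==4:
        box(p,.045,.15,0,.012)
        for y in(-.12,-.04,.04,.12): box(p,.007,.015,.012,.092,0,y)
    else:
        box(p,.02,.022,.048,.076); [box(p,.003,.02,0,.04,x,0,(255,0,0)) for x in(-.0125,.0125)]
t,s=big['top'],big['side']
m=np.zeros((600,800,3),np.uint8)
m[:330,:420]=cv2.resize(t[168*S:246*S,390*S:466*S],(420,430))[:330] if 0 else cv2.resize(t[172*S:246*S,385*S:470*S],(420,330))
m[:330,420:]=cv2.resize(s[120*S:190*S,335*S:420*S],(380,330))
m[330:,:420]=cv2.resize(t[152*S:208*S,256*S:360*S],(420,270))
m[330:,420:]=cv2.resize(s[160*S:262*S,228*S:325*S],(380,400))[:270]
cv2.imwrite('pics/ov.png',m)
E
python3 ov.py
```

```text
(no output)
```

View pics/ov.png

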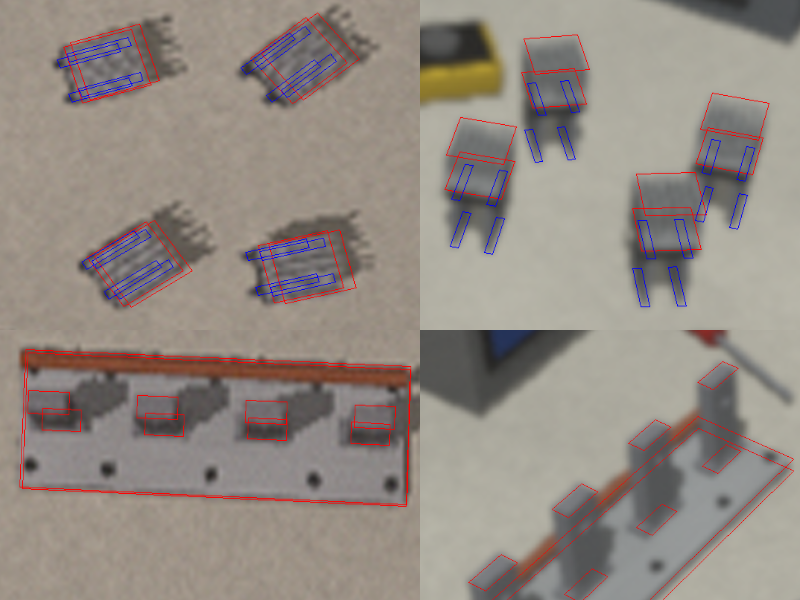

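The overlays match to about 1 px (2–3 mm): module outlines at top, fixture plate and lugs below. Now I'll pick A.

```bash
python3 -m crank '0 0 -0.2 0 0.4;0 0 -0.2 0 0.4;0 0 -0.2 0 0.4;0 0 -0.15 0 0.4;-0.169 0.16 0 0 0.4;-0.169 0.16 0 0 0.4;-0.169 0.16 0 0 0.4;0 0 0 -0.064 0.4;0 0 0 -0.064 0.4;0 0 0 -0.064 0.4' 40 >/dev/null
python3 -m crank '0 0 0.15 0 0.4;0 0 0 0 0.4;0 0 0 0 0.4'; python3 -c "
from h import *;st()"
```

```text
time: 6.6
ee_pos: [0.5764, -0.2205, 0.1198]
eef_rot: [0.593, 0.805, -0.0, -0.001]
ft_force: [0.0, 0.0, -0.2]
width: 0.0608
grip_force: 0.0
t 6.6 p [ 0.5764 -0.2205  0.1198] psi 107.2 tilt [-0.001  0.001] w 0.0608 g 0.0 F [ 0.   0.  -0.2] j [ 0.75  0.43 -0.59  1.55  0.25  1.24  0.42]
```

```bash
python3 -m crank '0 0 0.185 0 0.4;0 0 0.185 0 0.4;0 0 0 0 0.4;0 0 0 0 -1;0 0 0 0 -1;0 0 0 0 -1;0 0 0 0 -1;0 0 0 0 -1' 40
python3 -m crank '0 0 -0.2 0 -1;0 0 -0.2 0 -1;0 0 -0.25 0 -1;0 0 0 0 -1'
python3 - <<'E'
from h import *
import fit as F
s=st();p=F.g.x[12:15]
for k,y in enumerate((-.12,-.04,.04,.12)):print('lug',k,place(p,(0,y,.072))[0])
E
```

```text
time: 7.4
ee_pos: [0.5796, -0.2204, 0.0484]
eef_rot: [0.593, 0.805, 0.001, 0.003]
ft_force: [3.8, 1.1, 10.1]
width: 0.0287
grip_force: 5.4
time: 7.8
ee_pos: [0.5804, -0.2211, 0.1839]
eef_rot: [0.593, 0.805, 0.001, 0.006]
ft_force: [0.3, 0.3, -0.4]
width: 0.0021
grip_force: 0.0
t 7.8 p [ 0.5804 -0.2211  0.1839] psi 107.3 tilt [ 0.011 -0.004] w 0.0021 g 0.0 F [ 0.3  0.3 -0.4] j [ 0.75  0.38 -0.6   1.47  0.22  1.34  0.44]
lug 0 [ 0.6199 -0.042   0.072 ]
lug 1 [0.6219 0.0379 0.072 ]
lug 2 [0.624  0.1179 0.072 ]
lug 3 [0.626  0.1979 0.072 ]
```

The grasp slipped (width 29 mm, then empty). I'll move aside and look.

```bash
python3 -m crank '0.215 0.067 0 0 0.4;0.215 0.067 0 0 0.4;0.215 0.067 0 0 0.4;0.215 0.067 0 0 0.4;0.215 0.067 0 0 0.4;0.215 0.067 0 0 0.4;0 0 0 0 0.4' >/dev/null
python3 - <<'E'
from h import *
s=st();t=grab('top');d=grab('side');cv2.imwrite('pics/top1.png',t);cv2.imwrite('pics/side1.png',d)
f=7
a=cv2.resize(t[168:250,390:470],None,fx=5,fy=5,interpolation=cv2.INTER_CUBIC)
b=cv2.resize(d[125:185,335:415],None,fx=5,fy=5,interpolation=cv2.INTER_CUBIC)
m=np.zeros((410,800,3),np.uint8);m[:,:400]=a;m[:300,400:]=b;cv2.imwrite('pics/v1.png',m)
E
```

```text
t 8.5 p [0.5763 0.0579 0.1769] psi 107.8 tilt [0.002 0.003] w 0.0498 g 0.0 F [ 0.8 -0.9 -0.3] j [ 0.43  0.33 -0.74  1.58  0.22  1.32 -0.03]
```

View pics/v1.png

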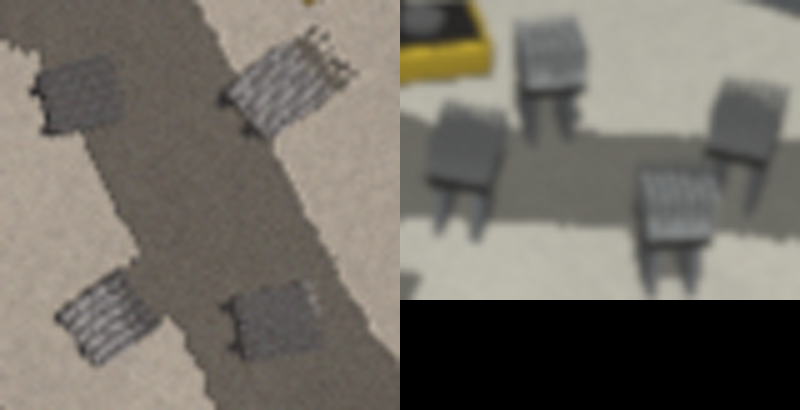

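Image: all four are upright. A's sink outline in the top crop is (40,68),(117,52),(125,115),(45,132); it moved only slightly. In the side crop its sink's top back edge is (447,102)–(507,110) and its feet are (440,232),(475,240). I'll re-measure A from both views.

Run:
```python
from h import *
import fit as F
np.set_printoptions(precision=4,suppress=True)
T=lambda u:('top',np.array(u)/5+[390,168]-.4)
S=lambda u:('side',(np.array(u)-[400,0])/5+[335,125]-.4)
def f2(obs,p0):
    r=lambda p:np.concatenate([proj(n,place(p,l))[0]-u for (n,u),l in obs])
    g=least_squares(r,p0,loss='soft_l1');return g.x,r(g.x).reshape(-1,2).round(1).tolist()
# right edge corners in top are the -y side of the sink top
obsT=[(T((117,52)),(.02,-.022,.076)),(T((125,115)),(-.02,-.022,.076)),(T((40,80)),(.0125,.02,0)),(T((45,132)),(-.0125,.02,0))]
obsS=[(S((447,102)),(.02,-.022,.076)),(S((507,110)),(-.02,-.022,.076)),(S((440,232)),(.0125,.02,0)),(S((475,240)),(-.0125,.02,0))]
for nm,o in(('top',obsT),('side',obsS),('both',obsT+obsS)): x,r=f2(o,[.577,-.22,.3]);print(nm,x,np.degrees(x[2]),r)
for a,b,l in((T((117,52)),S((447,102)),'top+x-y'),(T((125,115)),S((507,110)),'top -x-y'),(T((40,80)),S((440,232)),'foot'),(T((45,132)),S((475,240)),'foot')): print(l,tri([a,b]))
res0=F.CAM if hasattr(F,'CAM') else 0
```

```text
top [ 0.5766 -0.2199  0.1692] 9.6927878735891 [[0.6, -0.3], [1.2, 0.3], [-1.1, 1.4], [-0.8, -1.2]]
side [ 0.5772 -0.2219  0.2802] 16.052525414860497 [[-0.1, -0.9], [0.4, -0.4], [-0.5, 0.6], [0.2, 0.4]]
both [ 0.5763 -0.2207  0.2313] 13.252534667358034 [[0.4, -0.6], [1.8, -0.2], [-1.0, 1.9], [-0.2, -0.8], [0.3, -0.7], [0.6, 0.1], [-0.7, 0.8], [-0.1, 0.8]]
top+x-y (array([ 0.6001, -0.2363,  0.0743]), np.float64(0.3135930066775927))
top -x-y (array([ 0.5609, -0.2404,  0.0805]), np.float64(0.014131360712156038))
foot (array([ 0.5875, -0.2031, -0.0014]), np.float64(0.903993282711042))
foot (array([ 0.5577, -0.2036,  0.0041]), np.float64(0.37540302310435436))
```

A's pose and height check out (0.577,-0.221, top at about 77 mm). So the slip suggests that the fingers end higher than the reported TCP. I'll touch the bench to settle it.

```bash
python3 -m crank '-0.151 -0.175 0 0 -1;-0.151 -0.175 0 0 -1;-0.151 -0.175 0 0 -1;-0.151 -0.175 0 0 -1;0 0 0.2 0 -1;0 0 0.2 0 -1;0 0 0.2 0 -1;0 0 0.2 0 -1;0 0 0.03 0 -1;0 0 0 0 -1'|grep -E "pos|force"
python3 -m crank '0 0 0.025 0 -1;0 0 0 0 -1'|grep -E "pos|ft"
python3 -m crank '0 0 0.025 0 -1;0 0 0 0 -1'|grep -E "pos|ft"
python3 -m crank '0 0 0.015 0 -1;0 0 0 0 -1'|grep -E "pos|ft"
```

```text
ee_pos: [0.4787, -0.108, 0.0097]
ft_force: [1.1, -0.2, 0.4]
grip_force: 0.0
ee_pos: [0.4803, -0.1078, 0.0061]
ft_force: [-0.3, 0.3, -0.3]
ee_pos: [0.4794, -0.1074, -0.0001]
ft_force: [0.1, -0.8, 0.6]
ee_pos: [0.4791, -0.1073, -0.0034]
ft_force: [0.6, 0.6, -1.6]
```

```bash
for i in 1 ; do python3 -m crank '0 0 0.02 0 -1;0 0 0 0 -1'|grep -E "pos|ft"; done
python3 -m crank '0 0 0.02 0 -1;0 0 0 0 -1'|grep -E "pos|ft"
python3 -m crank '0 0 0.01 0 -1;0 0 0 0 -1'|grep -E "pos|ft"
python3 -m crank '0 0 0.01 0 -1;0 0 0 0 -1'|grep -E "pos|ft"
```

```text
ee_pos: [0.4789, -0.1072, -0.0077]
ft_force: [1.1, -0.7, -0.1]
ee_pos: [0.4789, -0.1072, -0.0118]
ft_force: [-0.0, -0.1, 0.2]
ee_pos: [0.4791, -0.1072, -0.0135]
ft_force: [0.6, -0.6, 0.5]
ee_pos: [0.4791, -0.1073, -0.0154]
ft_force: [0.1, -0.2, -0.1]
```

```bash
python3 -m crank '0 0 0.01 0 -1;0 0 0 0 -1'|grep -E "pos|ft"
python3 -m crank '0 0 0.01 0 -1;0 0 0 0 -1'|grep -E "pos|ft"
python3 -m crank '0 0 0.01 0 -1;0 0 0 0 -1'|grep -E "pos|ft"
```

```text
ee_pos: [0.4791, -0.1072, -0.0175]
ft_force: [-0.0, 0.8, 1.5]
ee_pos: [0.4791, -0.1072, -0.0195]
ft_force: [-0.9, 1.0, -0.2]
ee_pos: [0.4791, -0.1072, -0.0215]
ft_force: [-0.8, -1.1, 0.6]
```

```bash
python3 tip.py
```

```text
t 11.6 p [ 0.4791 -0.1072 -0.0215] psi 107.3 tilt [-0.  0.] w 0.0003 g 0.0 F [-0.8 -1.1  0.6] j [ 0.68  0.35 -0.62  1.99  0.26  0.87  0.22]
side [356.5 205.4] window origin 340 191
..............#######............
..............#######............
..............#######............
...............######............
...............#####.............
...............#####.............
...............#####.............
...............#####.............
...............####..............
.................#...............
.................................
.................................
.................................
.................................
.................................
.................................
.................................
.................................
.................................
.................................
.................................
.................................
.................................
.................................
.................................
.................................
.................................
.................................
.................................
top [363.9 220.6] window origin 348 207
```

```bash
python3 -m crank '0 0 0.01 0 -1;0 0 0 0 -1'|grep -E "pos|ft"
python3 -m crank '0 0 0.01 0 -1;0 0 0 0 -1'|grep -E "pos|ft"
python3 -m crank '0 0 0.01 0 -1;0 0 0 0 -1'|grep -E "pos|ft"
python3 -m crank '0 0 0.01 0 -1;0 0 0 0 -1'|grep -E "pos|ft"
```

```text
ee_pos: [0.4791, -0.1073, -0.0235]
ft_force: [-1.0, -0.8, -0.0]
ee_pos: [0.4791, -0.1072, -0.0255]
ft_force: [0.3, 0.1, -0.6]
ee_pos: [0.4791, -0.1072, -0.0275]
ft_force: [-0.5, 0.0, 0.1]
ee_pos: [0.4794, -0.1073, -0.0284]
ft_force: [-6.5, 0.5, 16.1]
```

Contact comes at a reported z of -0.028, so the real fingertips are 28 mm above the reported TCP. The side-view tip pixels agree with that, and x,y look right. I'll use z_cmd = z_real − 0.028 and re-grasp A.

```bash
python3 -m crank '0 0 -0.25 0 0.4;0 0 -0.25 0 0.4;0 0 -0.24 0 0.4;-0.172 0.074 0 0 0.4;-0.172 0.074 0 0 0.4;-0.172 0.074 0 0 0.4;-0.172 0.074 0 0.026 0.4;0 0 0.17 0 0.4;0 0 0.17 0 0.4;0 0 0.17 0 0.4' 40|grep -E "pos|ft"
python3 -m crank '0 0 0 0 0.4;0 0 0 0 -1;0 0 0 0 -1;0 0 0 0 -1;0 0 0 0 -1;0 0 0 0 -1;0 0 0 0 -1'; python3 -c "
from h import *;st()"
```

```text
ee_pos: [0.5766, -0.2212, 0.0153]
ft_force: [0.0, 0.1, 0.4]
time: 14.2
ee_pos: [0.5777, -0.2215, 0.0185]
eef_rot: [0.609, 0.793, 0.0, 0.001]
ft_force: [-0.2, -0.1, 7.2]
width: 0.0397
grip_force: 39.8
t 14.2 p [ 0.5777 -0.2215  0.0185] psi 104.9 tilt [ 0.002 -0.001] w 0.0397 g 39.8 F [-0.2 -0.1  7.2] j [ 0.72  0.53 -0.55  1.64  0.31  1.06  0.34]
```

Gripped (39.7 mm). Lift, square up to the fixture, and carry to lug3.

```bash
python3 -m crank '0 0 -0.2 0 -1;0 0 -0.2 0 -1;0 0 -0.2 0 -1;0 0 0 0.061 -1;0 0 0 0.061 -1;0 0 0 0.061 -1' |grep -E "pos|wid"
python3 -m crank '0.21 0.0187 0 0 -1;0.21 0.0187 0 0 -1;0.21 0.0187 0 0 -1;0.21 0.0187 0 0 -1;0.21 0.0187 0 0 -1;0.21 0.0187 0 0 -1;0.21 0.0187 0 0 -1;0.21 0.0187 0 0 -1;0.21 0.0187 0 0 -1;0.21 0.0187 0 0 -1' |grep -E "pos|wid"
python3 -m crank '0 0 0 0 -1;0 0 0 0 -1;0 0 0 0 -1' >/dev/null;python3 -c "
from h import *;st();g=grab('side');cv2.imwrite('pics/side2.png',g);grab('top')"
```

```text
ee_pos: [0.5764, -0.2211, 0.1372]
width: 0.0392
ee_pos: [0.6252, 0.1991, 0.1369]
width: 0.0392
t 16.1 p [0.6255 0.1963 0.1366] psi 88.4 tilt [-0.    -0.001] w 0.0393 g 39.8 F [ 0.8 -0.2 -1.9] j [ 0.1   0.52 -0.66  1.42  0.32  1.32 -0.61]
```

```bash
python3 -m crank '0 0 0.09 0 -1;0 0 0.025 0 -1;0 0 0.015 0 -1;0 0 0 0 -1' |grep -E "pos|ft"
python3 -m crank '0 0 0.02 0 -1;0 0 0 0 -1' |grep -E "pos|ft"
```

```text
ee_pos: [0.6255, 0.1973, 0.1109]
ft_force: [0.1, -1.0, -2.6]
ee_pos: [0.6263, 0.1981, 0.1098]
ft_force: [-7.1, -2.1, 14.4]
```

Contact at the lug top, so the fork is off the slot by a few mm. Back up slightly and look.

```bash
python3 -m crank '0 0 -0.04 0 -1;0 0 0 0 -1;0 0 0 0 -1' >/dev/null
python3 - <<'E'
from h import *
import fit as F
s=st();g=grab('side');t=grab('top');cv2.imwrite('pics/side3.png',g);cv2.imwrite('pics/top3.png',t)
S=12;P=s['ee_pos'];u=proj('side',[P[0],P[1],.09])[0];h=25
x0,y0=int(u[0])-h,int(u[1])-h
c=cv2.resize(g[y0:y0+2*h,x0:x0+2*h],None,fx=12,fy=12,interpolation=cv2.INTER_CUBIC);a=c.copy();print(x0,y0)
def line(p,L,col):
    q=((proj('side',place(p,L))+.5-[x0,y0])*S-.5).round().astype(int);cv2.polylines(c,[q],False,col,1)
def box(p,x,y,z0,z1,cx=0,cy=0,col=(0,0,255)):
    for z in(z0,z1): line(p,[(cx+x*i,cy+y*j,z) for i,j in((1,1),(1,-1),(-1,-1),(-1,1),(1,1))],col)
p=F.g.x[12:15];box(p,.007,.015,.012,.092,0,.12)
m=[P[0],P[1],p[2]];dz=P[2]-.0185
[box(m,.003,.02,dz,dz+.04,x,0,(255,0,0)) for x in(-.0125,.0125)];box(m,.02,.022,.048+dz,.076+dz)
cv2.imwrite('pics/v2.png',np.hstack([cv2.resize(c,(400,400)) if 0 else c[100:500,100:500],a[100:500,100:500]]))
E
```

```text
t 17.1 p [0.6255 0.1978 0.1148] psi 88.4 tilt [0. 0.] w 0.0390 g 39.9 F [ 0.4  0.8 -3. ] j [ 0.1   0.53 -0.66  1.44  0.33  1.28 -0.62]
221 196
```

View pics/v2.png

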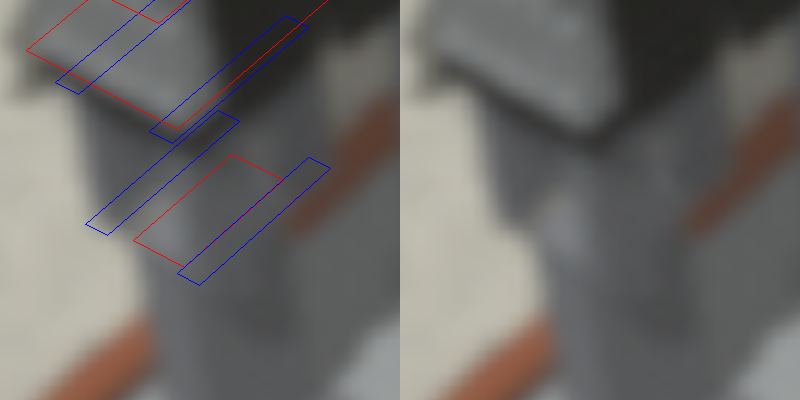

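In v2 the left (+x) cheek bottom is at about (112,228), and the lug's left edge is at about x=138. That gap is about 10 px less than predicted, so the module is about 3 mm too far towards -x. Shift +3 mm and retry.

```bash
python3 -m crank '0 0.015 0 0 -1;0 0 0 0 -1;0 0 0.02 0 -1;0 0 0 0 -1;0 0 0.02 0 -1;0 0 0 0 -1' |grep -E "pos|ft"
```

```text
ee_pos: [0.628, 0.1975, 0.106]
ft_force: [-0.6, -0.4, -1.9]
```

It's in. Go down to the seat.

```bash
python3 -m crank '0 0 0.08 0 -1;0 0 0.075 0 -1;0 0 0 0 -1' |grep -E "pos|ft"; python3 -m crank '0 0 0.015 0 -1;0 0 0 0 -1;0 0 0.01 0 -1;0 0 0 0 -1' |grep -E "pos|ft"
```

```text
ee_pos: [0.628, 0.1969, 0.0726]
ft_force: [3.5, -0.6, -4.4]
ee_pos: [0.6281, 0.1977, 0.0706]
ft_force: [-0.7, -0.5, -3.6]
```

```bash
python3 -m crank '0 0 0.01 0 -1;0 0 0 0 -1' |grep -E "pos|ft"; python3 -m crank '0 0 0.01 0 -1;0 0 0 0 -1' |grep -E "pos|ft"
```

```text
ee_pos: [0.6283, 0.1978, 0.0703]
ft_force: [-5.4, -2.7, 10.0]
ee_pos: [0.6283, 0.1978, 0.0702]
ft_force: [-12.8, -6.2, 24.5]
```

Seated. Release and fetch C.

```bash
python3 -m crank '0 0 -0.01 0 0.4;0 0 0 0 0.4;0 0 0 0 0.4;0 0 0 0 0.4;0 0 -0.2 0 0.4;0 0 -0.2 0 0.4' |grep -E "pos|ft|wid"
python3 -m crank '-0.2206 -0.0872 0 0 0.4;-0.2206 -0.0872 0 0 0.4;-0.2206 -0.0872 0 0 0.4;-0.2206 -0.0872 0 0 0.4;-0.2206 -0.0872 0 0 0.4;-0.2206 -0.0872 0 0 0.4;-0.2206 -0.0872 0 0 0.4;-0.2206 -0.0872 0 0 0.4;-0.2206 -0.0872 0 0 0.4;-0.2206 -0.0872 0 0 0.4' |grep -E "pos|ft"
python3 -m crank '0 0 0 -0.08 0.4;0 0 0 -0.08 0.4;0 0 0 -0.08 0.4;0 0 0 -0.08 0.4;0 0 0 -0.08 0.4;0 0 0 0 0.4;0 0 0 0 0.4' |grep -E "pos|ft"; python3 -c "
from h import *;st()"
```

```text
ee_pos: [0.6275, 0.1973, 0.1483]
ft_force: [1.6, 1.0, 0.8]
width: 0.0608
ee_pos: [0.441, -0.2403, 0.1489]
ft_force: [0.7, -0.1, 0.2]
ee_pos: [0.442, -0.2386, 0.1486]
ft_force: [-0.2, -0.7, -0.4]
t 21.2 p [ 0.442  -0.2386  0.1486] psi 124.2 tilt [-0.  0.] w 0.0610 g 0.0 F [-0.2 -0.7 -0.4] j [ 0.89  0.13 -0.52  1.82  0.07  1.21  0.95]
```

```bash
python3 -m crank '0 0 0.1645 0 0.4;0 0 0.1645 0 0.4;0 0 0.1645 0 0.4;0 0 0.1645 0 0.4;0 0 0 0 -1;0 0 0 0 -1;0 0 0 0 -1;0 0 0 0 -1;0 0 0 0 -1;0 0 0 0 -1' |grep -E "pos|ft|wid|grip"
python3 -m crank '0 0 0 0 -1;0 0 -0.2 0 -1;0 0 -0.2 0 -1;0 0 -0.2 0 -1;0 0 0 0.08 -1;0 0 0 0.08 -1;0 0 0 0.08 -1;0 0 0 0.08 -1;0 0 0 0.08 -1' |grep -E "pos|ft|wid|grip"
python3 -c "
from h import *;st()"
```

```text
ee_pos: [0.4433, -0.2394, 0.019]
ft_force: [-1.3, -0.4, 8.1]
width: 0.0396
grip_force: 39.5
ee_pos: [0.442, -0.2387, 0.1378]
ft_force: [0.5, 0.4, -1.9]
width: 0.0397
grip_force: 39.5
t 23.1 p [ 0.442  -0.2387  0.1378] psi 88.1 tilt [ 0.    -0.001] w 0.0397 g 39.5 F [ 0.5  0.4 -1.9] j [ 0.86  0.14 -0.48  1.83  0.07  1.19  0.32]
```

```bash
python3 -m crank '0.201 0.097 0 0 -1;0.201 0.097 0 0 -1;0.201 0.097 0 0 -1;0.201 0.097 0 0 -1;0.201 0.097 0 0 -1;0.201 0.097 0 0 -1;0.201 0.097 0 0 -1;0.201 0.097 0 0 -1;0.201 0.097 0 0 -1;0 0 0 0 -1' >/dev/null; python3 -m crank '0 0 0.1 0 -1;0 0 0 0 -1;0 0 0 0 -1'; python3 -c "
from h import *;st()"
```

```text
time: 24.4
ee_pos: [0.6261, 0.1178, 0.1174]
eef_rot: [0.717, 0.697, -0.0, -0.0]
ft_force: [-0.1, -0.4, -2.0]
width: 0.0396
grip_force: 39.5
t 24.4 p [0.6261 0.1178 0.1174] psi 88.4 tilt [-0.001 -0.   ] w 0.0396 g 39.5 F [-0.1 -0.4 -2. ] j [ 0.23  0.49 -0.66  1.49  0.31  1.26 -0.49]
```

```bash
python3 -m crank '0 0 0.025 0 -1;0 0 0 0 -1;0 0 0.02 0 -1;0 0 0 0 -1;0 0 0.015 0 -1;0 0 0 0 -1' |grep -E "pos|ft"
```

```text
ee_pos: [0.6264, 0.1182, 0.1048]
ft_force: [-0.2, 1.3, -2.4]
```

```bash
python3 -m crank '0 0 0.08 0 -1;0 0 0.08 0 -1;0 0 0 0 -1;0 0 0.01 0 -1;0 0 0.01 0 -1;0 0 0.005 0 -1;0 0 0 0 -1' |grep -E "pos|ft"
```

```text
ee_pos: [0.626, 0.1182, 0.0699]
ft_force: [-9.2, -3.4, 18.9]
```

```bash
python3 -m crank '0 0 -0.01 0 0.4;0 0 0 0 0.4;0 0 0 0 0.4;0 0 0 0 0.4;0 0 -0.2 0 0.4;0 0 -0.2 0 0.4' |grep -E "pos|wid"
python3 -m crank '-0.2106 -0.0783 0 0 0.4;-0.2106 -0.0783 0 0 0.4;-0.2106 -0.0783 0 0 0.4;-0.2106 -0.0783 0 0 0.4;-0.2106 -0.0783 0 0 0.4;-0.2106 -0.0783 0 0 0.4;-0.2106 -0.0783 0 0 0.4;-0.2106 -0.0783 0 0 0.4;-0.2106 -0.0783 0 0 0.4;-0.2106 -0.0783 0 0 0.4' >/dev/null
python3 -m crank '-0.2106 -0.0783 0 0 0.4;0 0 0 -0.088 0.4;0 0 0 -0.088 0.4;0 0 0 0 0.4;0 0 0 0 0.4' |grep -E "pos|ft"; python3 -c "
from h import *;st()"
```

```text
ee_pos: [0.6255, 0.118, 0.1498]
width: 0.0601
ee_pos: [0.4418, -0.34, 0.15]
ft_force: [0.5, 0.4, -0.2]
t 27.8 p [ 0.4418 -0.34    0.15  ] psi 104.1 tilt [0. 0.] w 0.0610 g 0.0 F [ 0.5  0.4 -0.2] j [ 1.    0.25 -0.49  1.68  0.12  1.24  0.73]
```

```bash
python3 -m crank '0 0 0.1663 0 0.4;0 0 0.1663 0 0.4;0 0 0.1663 0 0.4;0 0 0.1663 0 0.4;0 0 0 0 -1;0 0 0 0 -1;0 0 0 0 -1;0 0 0 0 -1;0 0 0 0 -1;0 0 0 0 -1' |grep -E "pos|ft|wid|grip"
python3 -m crank '0 0 0 0 -1;0 0 -0.2 0 -1;0 0 -0.2 0 -1;0 0 -0.2 0 -1;0 0 0 0.088 -1;0 0 0 0.088 -1;0 0 0 0 -1' |grep -E "pos|ft|wid|grip"
python3 -m crank '0.213 0.0952 0 0 -1;0.213 0.0952 0 0 -1;0.213 0.0952 0 0 -1;0.213 0.0952 0 0 -1;0.213 0.0952 0 0 -1;0.213 0.0952 0 0 -1;0.213 0.0952 0 0 -1;0.213 0.0952 0 0 -1;0.213 0.0952 0 0 -1;0 0 0 0 -1' >/dev/null; python3 -m crank '0 0 0.1 0 -1;0 0 0 0 -1;0 0 0 0 -1'; python3 -c "
from h import *;st()"
```

```text
ee_pos: [0.443, -0.341, 0.0192]
ft_force: [-0.2, 1.0, 7.5]
width: 0.0398
grip_force: 39.9
ee_pos: [0.4416, -0.3403, 0.1379]
ft_force: [0.1, 0.7, -2.4]
width: 0.0398
grip_force: 39.8
time: 30.8
ee_pos: [0.6229, 0.0379, 0.1171]
eef_rot: [0.716, 0.698, -0.0, -0.0]
ft_force: [0.7, -0.5, -1.3]
width: 0.0401
grip_force: 39.8
t 30.8 p [0.6229 0.0379 0.1171] psi 88.5 tilt [-0.001 -0.   ] w 0.0401 g 39.8 F [ 0.7 -0.5 -1.3] j [ 0.36  0.46 -0.64  1.53  0.28  1.25 -0.35]
```

```bash
python3 -m crank '0 0.0075 0 0 -1;0 0 0.025 0 -1;0 0 0 0 -1;0 0 0.02 0 -1;0 0 0 0 -1;0 0 0.015 0 -1;0 0 0 0 -1' |grep -E "pos|ft"
```

```text
ee_pos: [0.6246, 0.0384, 0.1047]
ft_force: [0.0, 0.3, -2.8]
```

```bash
python3 -m crank '0 0 0.08 0 -1;0 0 0.08 0 -1;0 0 0 0 -1;0 0 0.01 0 -1;0 0 0.01 0 -1;0 0 0.005 0 -1;0 0 0 0 -1' |grep -E "pos|ft"
python3 -m crank '0 0 -0.01 0 0.4;0 0 0 0 0.4;0 0 0 0 0.4;0 0 0 0 0.4;0 0 -0.2 0 0.4;0 0 -0.2 0 0.4' |grep -E "pos|wid"
python3 -m crank '-0.21 -0.0181 0 0 0.4;-0.21 -0.0181 0 0 0.4;-0.21 -0.0181 0 0 0.4;-0.21 -0.0181 0 0 0.4;-0.21 -0.0181 0 0 0.4;-0.21 -0.0181 0 0 0.4;-0.21 -0.0181 0 0 0.4;-0.21 -0.0181 0 0 0.4;-0.21 -0.0181 0 0 0.4;0 0 0 0 0.4' >/dev/null
python3 -m crank '0 0 0 -0.0914 0.4;0 0 0 -0.0914 0.4;0 0 0 -0.0914 0.4;0 0 0 -0.0914 0.4;0 0 0 -0.0914 0.4;0 0 0 0 0.4;0 0 0 0 0.4' >/dev/null; python3 -c "
from h import *;st()"
```

```text
ee_pos: [0.6244, 0.0383, 0.0699]
ft_force: [-12.1, -1.9, 21.3]
ee_pos: [0.6239, 0.0383, 0.1498]
width: 0.0611
t 34.5 p [ 0.582  -0.3384  0.1499] psi 129.3 tilt [-0.  0.] w 0.0606 g 0.0 F [-0.8  0.2 -0.3] j [ 0.89  0.54 -0.63  1.35  0.32  1.35  0.95]
```

```bash
python3 -m crank '0 0 0.1663 0 0.4;0 0 0.1663 0 0.4;0 0 0.1663 0 0.4;0 0 0.1663 0 0.4;0 0 0 0 -1;0 0 0 0 -1;0 0 0 0 -1;0 0 0 0 -1;0 0 0 0 -1;0 0 0 0 -1' |grep -E "pos|ft|wid|grip"
python3 -m crank '0 0 0 0 -1;0 0 -0.2 0 -1;0 0 -0.2 0 -1;0 0 -0.2 0 -1;0 0 0 0.0914 -1;0 0 0 0.0914 -1;0 0 0 0.0914 -1;0 0 0 0.0914 -1;0 0 0 0.0914 -1;0 0 0 0 -1' |grep -E "pos|ft|wid|grip"
python3 -m crank '0.2126 0.0233 0 0 -1;0.2126 0.0233 0 0 -1;0.2126 0.0233 0 0 -1;0.2126 0.0233 0 0 -1;0.2126 0.0233 0 0 -1;0.2126 0.0233 0 0 -1;0.2126 0.0233 0 0 -1;0 0 0.1 0 -1;0 0 0 0 -1;0 0 0 0 -1' >/dev/null; python3 -c "
from h import *;st()"
```

```text
ee_pos: [0.5834, -0.3393, 0.0195]
ft_force: [-0.9, 0.3, 7.7]
width: 0.0397
grip_force: 39.6
ee_pos: [0.5821, -0.3385, 0.1377]
ft_force: [-0.1, -0.0, -1.8]
width: 0.0395
grip_force: 39.6
t 37.5 p [ 0.6224 -0.0434  0.1172] psi 88.5 tilt [-0.001 -0.001] w 0.0394 g 39.6 F [-0.2 -0.5 -2.7] j [ 0.46  0.45 -0.61  1.53  0.27  1.24 -0.21]
```

```bash
python3 -m crank '0.005 0 0 0 -1;0 0 0.025 0 -1;0 0 0 0 -1;0 0 0.02 0 -1;0 0 0 0 -1;0 0 0.015 0 -1;0 0 0 0 -1' |grep -E "pos|ft"
```

```text
ee_pos: [0.6228, -0.0409, 0.1048]
ft_force: [1.0, 0.4, -2.9]
```

```bash
python3 -m crank '0 0 0.08 0 -1;0 0 0.08 0 -1;0 0 0 0 -1;0 0 0.01 0 -1;0 0 0.01 0 -1;0 0 0.005 0 -1;0 0 0 0 -1' |grep -E "pos|ft"
python3 -m crank '0 0 -0.01 0 0.4;0 0 0 0 0.4;0 0 0 0 0.4;0 0 0 0 0.4;0 0 -0.2 0 0.4;0 0 -0.2 0 0.4' |grep -E "pos|wid"
python3 -m crank '-0.17 -0.137 0 0 0.4;-0.17 -0.137 0 0 0.4;-0.17 -0.137 0 0 0.4;-0.17 -0.137 0 0 0.4;-0.17 -0.137 0 0 0.4;-0.17 -0.137 0 0 0.4;0 0 0 0 0.4' >/dev/null
python3 - <<'E'
from h import *
st();t=grab('top');d=grab('side');cv2.imwrite('pics/top4.png',t);cv2.imwrite('pics/side4.png',d)
b=cv2.resize(d[150:250,225:375],None,fx=5.33,fy=5.33,interpolation=cv2.INTER_CUBIC)[:,:800]
b=cv2.resize(d[160:310,225:375],(600,600),interpolation=cv2.INTER_CUBIC)
a=cv2.resize(t[150:250,255:355],(200,200)); 
m=np.zeros((600,800,3),np.uint8);m[:,:600]=b;m[:200,600:]=a;cv2.imwrite('pics/v3.png',m)
E
```

```text
ee_pos: [0.6221, -0.0409, 0.0698]
ft_force: [-12.8, -0.7, 21.8]
ee_pos: [0.6218, -0.0409, 0.1497]
width: 0.0608
t 40.2 p [ 0.4488 -0.2461  0.1498] psi 88.0 tilt [-0.002 -0.002] w 0.0609 g 0.0 F [-0.5  0.9 -0.8] j [ 0.9   0.15 -0.53  1.79  0.09  1.22  0.31]
```

View pics/v3.png

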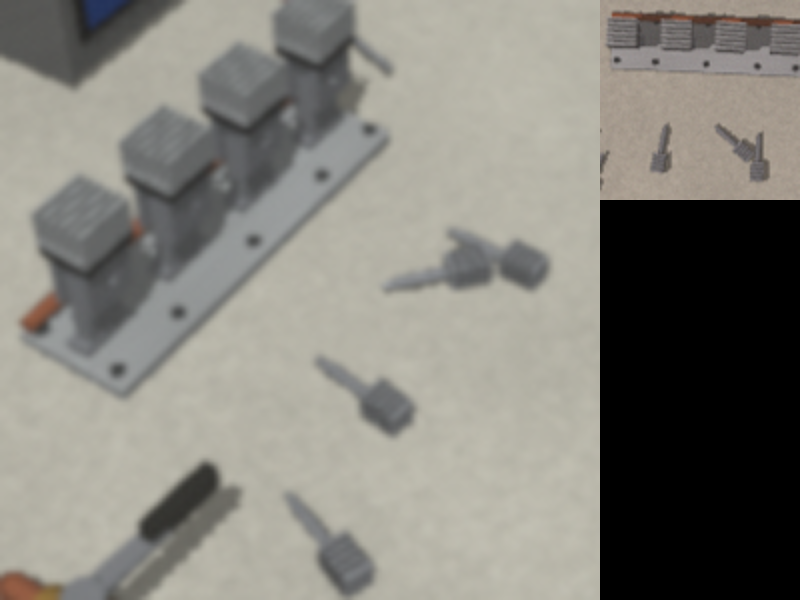

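All four modules are seated level on the lugs. Pin3 was knocked: its head is now at side (544,265) and nose (472,234) in s1 coordinates, with the top head at (334.2,234.6) and nose (334.8,217.5). The other pins are unchanged. Next I'll compute grasp targets.

Run:
```python
from h import *
import fit as F
o=[('t1',(557,338),(-.0305,0,.013)),('t1',(559,270),(.03,0,.010)),('s1',(544,265),(-.0305,0,.011)),('s1',(472,234),(.03,0,.010))]
from h import fit as ff
p,r=ff(o,[.46,0,.1]);print('pin3',p.round(4),np.degrees(p[2]).round(1),r.round(1).tolist())
P=[F.g.x[3*k:3*k+3] for k in range(3)]+[p]
for k,q in enumerate(P):
    d=np.array([np.cos(q[2]),np.sin(q[2])]);print(k,'grip',(q[:2]-.034*d).round(4),'headc',(q[:2]-.0305*d).round(4),'nose',(q[:2]+.0305*d).round(4),np.degrees(q[2]).round(1))
for b in range(2):
  for k in range(4):
    pass
# seated sinks in the new side/top pictures: predicted centre of sink tops
fx=F.g.x[12:15]
for n in('side','top'): print(n,[proj(n,place(fx,(0,y,.128)))[0].round(1).tolist() for y in(-.12,-.04,.04,.12)])
```

```text
pin3 [ 0.4548 -0.0033 -0.0197] -1.1 [[0.1, 1.3], [0.2, -1.1], [0.4, 0.5], [-0.6, -0.3]]
0 grip [0.3926 0.2601] headc [0.3958 0.2587] nose [0.4517 0.2344] -23.5
1 grip [0.433  0.1511] headc [0.4364 0.1505] nose [0.4963 0.139 ] -10.8
2 grip [0.456  0.0126] headc [0.458  0.0155] nose [0.4929 0.0655] 55.1
3 grip [ 0.4208 -0.0026] headc [ 0.4243 -0.0027] nose [ 0.4853 -0.0039] -1.1
side [[303.2, 160.8], [285.3, 176.0], [265.8, 192.6], [244.3, 210.8]]
top [[348.9, 168.0], [321.3, 166.9], [293.6, 165.9], [266.1, 164.8]]
```

```bash
python3 -m crank '0.202 -0.0304 0 0 0.4;0.202 -0.0304 0 0 0.4;0.202 -0.0304 0 0 0.4;0.202 -0.0304 0 0 0.4;0.202 -0.0304 0 0 0.4;0.202 -0.0304 0 0 0.4;0 0 0 0 -0.22' >/dev/null
python3 -m crank '0 0 0 -0.0909 -0.22;0 0 0 -0.0909 -0.22;0 0 0 -0.0909 -0.22;0 0 0 -0.0909 -0.22;0 0 0 -0.0909 -0.22;0 0 0 -0.0909 -0.22;0 0 0 -0.0909 -0.22;0 0 0 -0.0909 -0.22;0 0 0 -0.0909 -0.22;0 0 0 -0.0909 -0.22' >/dev/null
python3 -m crank '0 0 0 -0.0909 -0.22;0 0 0.1 0 -0.22;0 0 0.15 0 -0.22;0 0 0.15 0 -0.22;0 0 0 0 -0.22;0 0 0 0 -0.22' >/dev/null;python3 -c "
from h import *;st()"
```

```text
t 42.6 p [0.4231 0.0037 0.0705] psi 178.5 tilt [-0.001  0.001] w 0.0340 g 0.0 F [-0.3 -0.3  0.5] j [ 0.61  0.05 -0.72  2.08  0.04  1.03  1.41]
```

```bash
python3 -m crank '0.0115 -0.0315 0 0 -0.22;0 0 0.16 0 -0.22;0 0 0.16 0 -0.22;0 0 0.12 0 -0.22;0 0 0.035 0 -0.22;0 0 0 0 -0.22' 40|grep -E "pos|ft|wid|grip"
python3 -m crank '0 0 0 0 -1;0 0 0 0 -1;0 0 0 0 -1;0 0 0 0 -1;0 0 0 0 -1'|grep -E "pos|ft|wid|grip"
```

```text
ee_pos: [0.4207, -0.0036, -0.0245]
ft_force: [0.4, -0.3, 0.2]
width: 0.0337
grip_force: 0.0
ee_pos: [0.4215, -0.0037, -0.0238]
ft_force: [-2.0, -1.3, 9.0]
width: 0.0194
grip_force: 39.6
```

Pin gripped (19.4 mm). Carry it to lug0's approach.

```bash
python3 -m crank '0 0 -0.173 0 -1;0 0 -0.173 0 -1;0 0 -0.173 0 -1;-0.175 -0.0585 0 0 -1;-0.175 -0.0585 0 0 -1;-0.175 -0.0585 0 0 -1;0 0 0.1 0 -1;0 0 0.1 0 -1;0 0 0 0 -1;0 0 0 0 -1' >/dev/null
python3 - <<'E'
from h import *
st();d=grab('side');cv2.imwrite('pics/side5.png',d)
E
```

```text
t 44.7 p [ 0.5245 -0.0412  0.0395] psi 178.5 tilt [-0.  0.] w 0.0195 g 39.6 F [ 0.1 -0.3  0.1] j [ 0.58  0.34 -0.67  1.87  0.25  1.02  1.35]
```

```bash
python3 -m crank '-0.05 0 0.0065 0 -1;-0.05 0 0 0 -1;-0.025 0 0 0 -1;-0.025 0 0 0 -1;0 0 0 0 -1' |grep -E "pos|ft|wid"
python3 -m crank '-0.025 0 0 0 -1;-0.025 0 0 0 -1;0 0 0 0 -1' |grep -E "pos|ft|wid"
```

```text
ee_pos: [0.5552, -0.0419, 0.0376]
ft_force: [-0.2, -0.2, -0.2]
width: 0.0201
ee_pos: [0.5651, -0.0424, 0.0376]
ft_force: [0.0, 0.3, -0.4]
width: 0.0198
```

```bash
python3 -m crank '-0.025 0 0 0 -1;-0.025 0 0 0 -1;-0.025 0 0 0 -1;0 0 0 0 -1' |grep -E "pos|ft|wid"
python3 -m crank '-0.015 0 0 0 -1;-0.01 0 0 0 -1;0 0 0 0 -1' |grep -E "pos|ft|wid"
python3 -m crank '-0.01 0 0 0 -1;0 0 0 0 -1' |grep -E "pos|ft|wid"
```

```text
ee_pos: [0.5802, -0.0427, 0.0376]
ft_force: [0.0, 0.0, -1.7]
width: 0.0199
ee_pos: [0.5847, -0.0431, 0.0375]
ft_force: [-0.0, -0.1, -0.1]
width: 0.0196
ee_pos: [0.5864, -0.0432, 0.0375]
ft_force: [-0.9, 0.4, -0.1]
width: 0.0196
```

```bash
python3 -m crank '-0.01 0 0 0 -1;0 0 0 0 -1' |grep -E "pos|ft|wid"
python3 -m crank '-0.01 0 0 0 -1;0 0 0 0 -1' |grep -E "pos|ft|wid"
python3 -m crank '-0.01 0 0 0 -1;0 0 0 0 -1' |grep -E "pos|ft|wid"
```

```text
ee_pos: [0.5882, -0.0433, 0.0374]
ft_force: [-2.0, -0.9, -0.3]
width: 0.0196
ee_pos: [0.5885, -0.0435, 0.037]
ft_force: [-10.0, -0.7, 4.2]
width: 0.02
ee_pos: [0.5889, -0.044, 0.0369]
ft_force: [-18.1, -1.0, 9.5]
width: 0.0198
```

Home at 0.5885, with a firm reaction. Release and go to pin2.

```bash
python3 -m crank '0.005 0 0 0 -1;0 0 0 0 -0.22;0 0 0 0 -0.22;0 0 -0.2 0 -0.22;0 0 -0.2 0 -0.22;0.1675 0.066 0 0 -0.22;0.1675 0.066 0 0 -0.22;0.1675 0.066 0 0 -0.22;0.1675 0.066 0 0 -0.22;0 0 0 0 -0.22' >/dev/null
python3 -m crank '0 0 0 -0.0899 -0.22;0 0 0 -0.0899 -0.22;0 0 0 -0.0899 -0.22;0 0 0 -0.0899 -0.22;0 0 0 -0.0899 -0.22;0 0 0 -0.0899 -0.22;0 0 0 -0.0899 -0.22;0 0 0 0 -0.22;0 0 0 0 -0.22' >/dev/null;python3 -c "
from h import *;st()
g=grab('side');cv2.imwrite('pics/side6.png',g)"
```

```text
t 49.0 p [0.4595 0.0133 0.1178] psi -125.2 tilt [0.001 0.   ] w 0.0338 g 0.0 F [0.4 0.1 1. ] j [ 0.66  0.09 -0.81  1.94  0.07  1.14  2.35]
```

```bash
python3 -m crank '0.013 0.0123 0.1 0 -0.22;0 0 0.2 0 -0.22;0 0 0.2 0 -0.22;0 0 0.18 0 -0.22;0 0 0.035 0 -0.22;0 0 0 0 -0.22' 40|grep -E "pos|ft|wid|grip"
python3 -m crank '0 0 0 0 -1;0 0 0 0 -1;0 0 0 0 -1;0 0 0 0 -1;0 0 0 0 -1'|grep -E "pos|ft|wid|grip"
```

```text
ee_pos: [0.4547, 0.0129, -0.0258]
ft_force: [0.0, -0.6, 1.2]
width: 0.0341
grip_force: 0.0
ee_pos: [0.4564, 0.0124, -0.0243]
ft_force: [-0.5, -0.3, 7.5]
width: 0.0194
grip_force: 39.8
```

```bash
python3 -m crank '0 0 -0.175 0 -1;0 0 -0.175 0 -1;0 0 -0.175 0 -1;0 0 0 0.09 -1;0 0 0 0.09 -1;0 0 0 0.09 -1;0 0 0 0.09 -1;0 0 0 0.09 -1;0 0 0 0.09 -1;0 0 0 0.09 -1' >/dev/null
python3 -m crank '0 0 0 0 -1;-0.178 0.072 0 0 -1;-0.178 0.072 0 0 -1;0 0 0.1 0 -1;0 0 0.1 0 -1;0 0 0 0 -1;0 0 0 0 -1' >/dev/null
python3 -c "
from h import *;st()"
```

```text
t 51.8 p [0.5273 0.0394 0.04  ] psi 178.5 tilt [-0.  0.] w 0.0197 g 39.8 F [-0.2  0.4 -0.2] j [ 0.46  0.36 -0.72  1.86  0.27  1.03  1.18]
```

```bash
python3 -m crank '-0.05 0 0.0115 0 -1;-0.05 0 0 0 -1;-0.025 0 0 0 -1;-0.025 0 0 0 -1;0 0 0 0 -1' |grep -E "pos|ft|wid"
python3 -m crank '-0.025 0 0 0 -1;-0.025 0 0 0 -1;0 0 0 0 -1' |grep -E "pos|ft|wid"
```

```text
ee_pos: [0.5582, 0.0385, 0.0374]
ft_force: [0.3, -0.4, -0.9]
width: 0.0195
ee_pos: [0.568, 0.0382, 0.0373]
ft_force: [0.0, -0.4, -0.3]
width: 0.0198
```

```bash
python3 -m crank '-0.025 0 0 0 -1;-0.025 0 0 0 -1;-0.025 0 0 0 -1;-0.015 0 0 0 -1;0 0 0 0 -1' |grep -E "pos|ft|wid"
python3 -m crank '-0.015 0 0 0 -1;0 0 0 0 -1' |grep -E "pos|ft|wid"
python3 -m crank '-0.01 0 0 0 -1;0 0 0 0 -1' |grep -E "pos|ft|wid"
```

```text
ee_pos: [0.5858, 0.0377, 0.0372]
ft_force: [-0.3, -0.5, -0.1]
width: 0.0195
ee_pos: [0.5886, 0.0376, 0.0372]
ft_force: [0.1, -0.2, -1.3]
width: 0.0193
ee_pos: [0.5903, 0.0375, 0.0372]
ft_force: [-0.7, -0.1, -0.2]
width: 0.02
```

```bash
python3 -m crank '-0.01 0 0 0 -1;0 0 0 0 -1' |grep -E "pos|ft|wid"
python3 -m crank '-0.01 0 0 0 -1;0 0 0 0 -1' |grep -E "pos|ft|wid"
python3 -m crank '-0.01 0 0 0 -1;0 0 0 0 -1' |grep -E "pos|ft|wid"
```

```text
ee_pos: [0.5925, 0.0375, 0.0372]
ft_force: [-0.2, -0.5, -1.4]
width: 0.0196
ee_pos: [0.5927, 0.0374, 0.0369]
ft_force: [-9.0, -1.6, 3.2]
width: 0.0197
ee_pos: [0.593, 0.037, 0.0367]
ft_force: [-17.2, -2.1, 9.6]
width: 0.0197
```

```bash
python3 -m crank '0.005 0 0 0 -1;0 0 0 0 -0.22;0 0 0 0 -0.22;0 0 -0.2 0 -0.22;0 0 -0.2 0 -0.22;0.1625 0.11 0 0 -0.22;0.1625 0.11 0 0 -0.22;0.1625 0.11 0 0 -0.22;0.1625 0.11 0 0 -0.22;0.1625 0.11 0 0 -0.22' >/dev/null
python3 -m crank '0 0 0 0.0517 -0.22;0 0 0 0.0517 -0.22;0 0 0 0 -0.22;0 0 0 0 -0.22' >/dev/null;python3 -c "
from h import *;st()"
```

```text
t 55.5 p [0.4365 0.1521 0.1175] psi 169.2 tilt [0.001 0.   ] w 0.0335 g 0.0 F [ 0.5 -0.7 -0.5] j [ 0.38  0.1  -0.84  1.94  0.08  1.14  0.89]
```

```bash
python3 -m crank '0.016 -0.008 0.1 0 -0.22;0 0 0.2 0 -0.22;0 0 0.2 0 -0.22;0 0 0.18 0 -0.22;0 0 0.033 0 -0.22;0 0 0 0 -0.22' 40|grep -E "pos|ft|wid|grip"
python3 -m crank '0 0 0 0 -1;0 0 0 0 -1;0 0 0 0 -1;0 0 0 0 -1;0 0 0 0 -1'|grep -E "pos|ft|wid|grip"
```

```text
ee_pos: [0.4318, 0.151, -0.0257]
ft_force: [0.7, -0.1, -0.0]
width: 0.0339
grip_force: 0.0
ee_pos: [0.4337, 0.151, -0.0243]
ft_force: [-1.3, -1.5, 7.9]
width: 0.0196
grip_force: 40.0
```

```bash
python3 -m crank '0 0 -0.175 0 -1;0 0 -0.175 0 -1;0 0 -0.175 0 -1;0 0 0 -0.0517 -1;0 0 0 -0.0517 -1;0 0 0 0 -1;-0.163 -0.0483 0 0 -1;-0.163 -0.0483 0 0 -1;-0.163 -0.0483 0 0 -1;0 0 0 0 -1' >/dev/null
python3 -m crank '0 0 0.1 0 -1;0 0 0.105 0 -1;0 0 0 0 -1;0 0 0 0 -1' >/dev/null
python3 -c "
from h import *;st()"
```

```text
t 58.0 p [0.5292 0.1196 0.0389] psi 178.3 tilt [-0.001  0.   ] w 0.0196 g 40.0 F [-0.6  0.5 -0.9] j [ 0.35  0.4  -0.77  1.82  0.32  1.05  0.99]
```

```bash
python3 -m crank '-0.05 0 0.006 0 -1;-0.05 0 0 0 -1;-0.025 0 0 0 -1;-0.025 0 0 0 -1;0 0 0 0 -1' |grep -E "pos|ft|wid"
python3 -m crank '-0.025 0 0 0 -1;-0.025 0 0 0 -1;0 0 0 0 -1' |grep -E "pos|ft|wid"
```

```text
ee_pos: [0.5603, 0.1185, 0.0375]
ft_force: [0.4, -0.3, -1.5]
width: 0.0196
ee_pos: [0.5702, 0.1179, 0.0375]
ft_force: [0.9, -1.2, -0.3]
width: 0.0196
```

```bash
python3 -m crank '-0.025 0 0 0 -1;-0.025 0 0 0 -1;-0.025 0 0 0 -1;-0.015 0 0 0 -1;0 0 0 0 -1' |grep -E "pos|ft|wid"
python3 -m crank '-0.015 0 0 0 -1;0 0 0 0 -1' |grep -E "pos|ft|wid"
python3 -m crank '-0.01 0 0 0 -1;0 0 0 0 -1' |grep -E "pos|ft|wid"
python3 -m crank '-0.01 0 0 0 -1;0 0 0 0 -1' |grep -E "pos|ft|wid"
```

```text
ee_pos: [0.5882, 0.1174, 0.0374]
ft_force: [0.9, -2.2, -0.2]
width: 0.0195
ee_pos: [0.5904, 0.1173, 0.0373]
ft_force: [-1.5, -2.6, -0.2]
width: 0.0197
ee_pos: [0.5924, 0.1173, 0.0373]
ft_force: [-4.0, -3.3, -0.1]
width: 0.0197
ee_pos: [0.5933, 0.1173, 0.0373]
ft_force: [-8.1, -3.6, 4.5]
width: 0.0193
```

```bash
python3 -m crank '-0.01 0 0 0 -1;0 0 0 0 -1' |grep -E "pos|ft|wid"
python3 -m crank '-0.01 0 0 0 -1;0 0 0 0 -1' |grep -E "pos|ft|wid"
```

```text
ee_pos: [0.5932, 0.1172, 0.0371]
ft_force: [-19.3, -5.4, 11.9]
width: 0.0196
ee_pos: [0.5934, 0.1171, 0.0369]
ft_force: [-27.4, -6.0, 18.5]
width: 0.0198
```

Pin1 is home. Pin0 sits near the valve handle, so I'll grip it with ψ≈166 instead of 156.5 to keep the gripper body clear of the handle. The pads will square the head.

```bash
python3 -m crank '0.005 0 0 0 -1;0 0 0 0 -0.22;0 0 0 0 -0.22;0 0 -0.2 0 -0.22;0 0 -0.2 0 -0.22' >/dev/null
python3 -m crank '0.1745 0.1157 0 0 -0.22;0.1745 0.1157 0 0 -0.22;0.1745 0.1157 0 0 -0.22;0.1745 0.1157 0 0 -0.22;0.1745 0.1157 0 0 -0.22;0.1745 0.1157 0 0 -0.22;0 0 0 0.0683 -0.22;0 0 0 0.0683 -0.22;0 0 0 0 -0.22;0 0 0 0 -0.22' >/dev/null;python3 - <<'E'
from h import *
import fit as F
s=st()
g=grab('side')
for q in('105,273,170,532','175,283,233,470'):
    a,b,c,d=map(float,q.split(','));print(tri([px('t1',(a,b)),px('s1',(c,d))]))
print('pivot .075',ground(*px('t1',(42,270)),.085),ground(*px('t1',(50,325)),.05))
c=F.g.x[0:3];sub=cv2.imread('pics/side0.png');u=proj('side',[c[0],c[1],.01])[0].astype(int)
print('pin0 change',np.abs(g[u[1]-12:u[1]+12,u[0]-12:u[0]+12].astype(int)-sub[u[1]-12:u[1]+12,u[0]-12:u[0]+12]).mean())
E
```

```text
t 61.8 p [0.3926 0.2625 0.1177] psi 166.3 tilt [0.001 0.001] w 0.0337 g 0.0 F [ 1.  -0.9  0. ] j [ 0.19  0.14 -0.92  1.91  0.12  1.15  0.55]
(array([0.47  , 0.3341, 0.078 ]), np.float64(0.8342982312536549))
(array([0.4652, 0.2832, 0.078 ]), np.float64(0.14655878376132137))
pivot .075 [0.4738 0.3811] [0.4333 0.3828]
pin0 change 26.63888888888889
```

```bash
python3 -m crank '0.0195 -0.007 0.1 0 -0.22;0 0 0.2 0 -0.22;0 0 0.2 0 -0.22;0 0 0 0 -0.22;0 0 0.1 0 -0.22;0 0 0 0 -0.22' 40|grep -E "pos|ft|wid"
python3 -m crank '0 0 0.08 0 -0.22;0 0 0.034 0 -0.22;0 0 0 0 -0.22'|grep -E "pos|ft|wid"
```

```text
ee_pos: [0.3877, 0.2615, -0.0026]
ft_force: [-0.3, 0.1, 0.3]
width: 0.0342
ee_pos: [0.3882, 0.2616, -0.0247]
ft_force: [0.5, -0.3, -0.1]
width: 0.0339
```

```bash
python3 -m crank '0 0 0 0 -1;0 0 0 0 -1;0 0 0 0 -1;0 0 0 0 -1;0 0 0 0 -1;0 0 0 0 -1' 40|grep -E "pos|ft|wid|grip"
python3 -m crank '0 0 -0.15 0 -1;0 0 -0.15 0 -1;0 0 -0.225 0 -1;0 0 0 0 -1'|grep -E "pos|ft|wid|grip"
```

```text
ee_pos: [0.3885, 0.2617, -0.0246]
ft_force: [-1.9, -1.5, 6.8]
width: 0.02
grip_force: 38.8
ee_pos: [0.3905, 0.2638, 0.0847]
ft_force: [0.9, 0.6, -1.6]
width: 0.0201
grip_force: 38.8
```

```bash
python3 -m crank '0 0 0 -0.0678 -1;0 0 0 -0.0678 -1;0 0 0 0 -1;-0.171 -0.0744 0 0 -1;-0.171 -0.0744 0 0 -1;-0.171 -0.0744 0 0 -1;-0.171 -0.0744 0 0 -1;0 0 0 0 -1;0 0 0.1 0 -1;0 0 0.1 0 -1' >/dev/null
python3 -m crank '0 0 0 0 -1;0 0 0 0 -1' >/dev/null
python3 - <<'E'
from h import *
st();d=grab('side');cv2.imwrite('pics/side7.png',d)
cv2.imwrite('pics/v4.png',cv2.resize(d[165:275,225:335],(770,600) if 0 else (600,600),interpolation=cv2.INTER_CUBIC))
E
```

```text
t 65.0 p [0.5226 0.1984 0.0398] psi 178.2 tilt [-0.001  0.   ] w 0.0201 g 38.8 F [ 0.1 -0.2  0.7] j [ 0.23  0.45 -0.81  1.77  0.37  1.07  0.82]
```

View pics/v4.png

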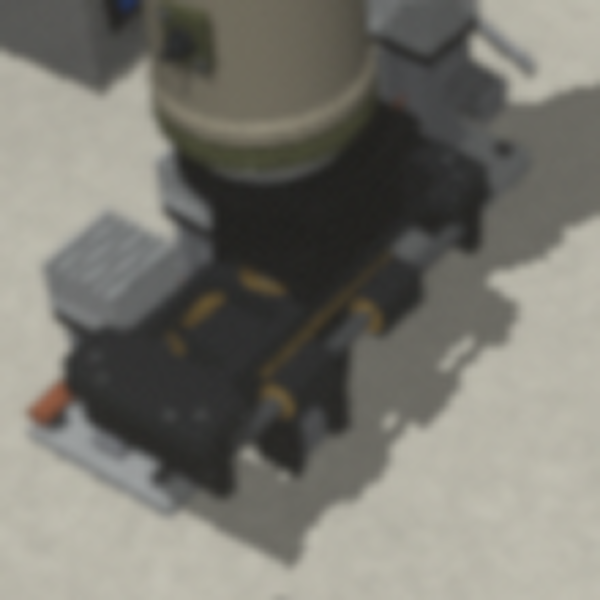

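The gripper body hides the pin, so the picture shows nothing to correct. Proceed by feel.

```bash
python3 -m crank '-0.05 0.005 0.012 0 -1;-0.05 0 0 0 -1;-0.025 0 0 0 -1;-0.025 0 0 0 -1;0 0 0 0 -1' |grep -E "pos|ft|wid"
python3 -m crank '-0.025 0 0 0 -1;-0.025 0 0 0 -1;0 0 0 0 -1' |grep -E "pos|ft|wid"
python3 -m crank '-0.025 0 0 0 -1;-0.025 0 0 0 -1;0 0 0 0 -1' |grep -E "pos|ft|wid"
```

```text
ee_pos: [0.5475, 0.199, 0.0353]
ft_force: [-21.5, 0.7, 3.1]
width: 0.02
ee_pos: [0.5503, 0.1988, 0.0325]
ft_force: [-42.6, -1.6, 1.7]
width: 0.0205
ee_pos: [0.5557, 0.1984, 0.0304]
ft_force: [-56.1, -1.2, -1.7]
width: 0.0213
```

The pin stalled at the cheek face, so it didn't enter. Back off, raise and turn it so that the side camera sees both the pin in the grip and module A.

```bash
python3 -m crank '0.1 0 0 0 -1;0.1 0 0 0 -1;0.15 0 0 0 -1;0 0 -0.15 0 -1;0 0 -0.15 0 -1;0.15 -0.2 -0.15 0 -1;0 -0.2 0 0 -1' >/dev/null
python3 -m crank '0 0 0 0.095 -1;0 0 0 0.095 -1;0 0 0 0.095 -1;0 0 0 0.095 -1;0 0 0 0.095 -1;0 0 0 0.095 -1;0 0 0 0.095 -1;0 0 0 0.095 -1;0 0 0 0.095 -1;0 0 0 0 -1' >/dev/null
python3 -m crank '0 0 0 0 -1;0 0 0 0 -1' >/dev/null
python3 - <<'E'
from h import *
s=st();d=grab('side');cv2.imwrite('pics/side8.png',d);t=grab('top');cv2.imwrite('pics/top8.png',t)
P=s['ee_pos'];m=R.from_quat(s['eef_rot']).as_matrix();print(proj('side',P+[0,0,.036]))
a=d[165:265,225:325];u=proj('side',P+[0,0,.036])[0].astype(int);b=d[u[1]-33:u[1]+33,u[0]-33:u[0]+33]
print(u)
out=np.hstack([cv2.resize(a,(400,400),interpolation=cv2.INTER_CUBIC),cv2.resize(b,(400,400),interpolation=cv2.INTER_CUBIC)])
c=t[150:200,255:365];out=np.vstack([out,cv2.resize(c,(440,200),interpolation=cv2.INTER_CUBIC)[:,:].copy() if 0 else np.hstack([cv2.resize(c,(440,200),interpolation=cv2.INTER_CUBIC),np.zeros((200,360,3),np.uint8)])])
cv2.imwrite('pics/v5.png',out)
E
```

```text
t 68.0 p [0.4753 0.1262 0.1231] psi 101.5 tilt [0. 0.] w 0.0198 g 38.6 F [ 0.9 -0.9  0. ] j [ 0.34  0.16 -0.74  1.86  0.12  1.16 -0.24]
[[312.73709642 207.20373208]]
[312 207]
```

View pics/v5.png

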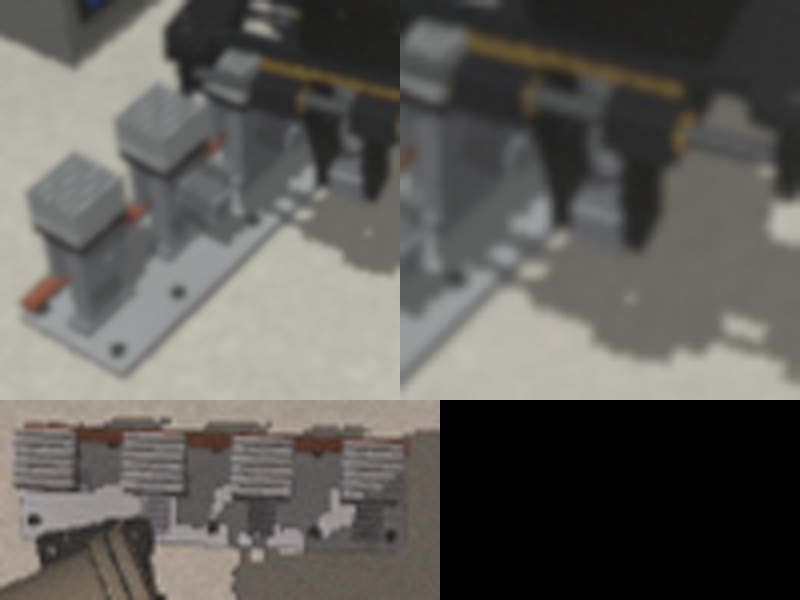

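Left panel: A and C sit level, and in top A's sink (14–77) is within 1.5 mm of the even spacing, so module A is fine. Right panel: the pin head is at (600,207) between the fingers, with its shank running up behind at (605,155). It has probably slipped or skewed in the grip. I'll set it down flat on a free patch, measure by background difference, and re-grasp squarely.

```bash
python3 -m crank '0 0 0 -0.095 -1;0 0 0 -0.095 -1;0 0 0 -0.095 -1;0 0 0 -0.095 -1;0 0 0 -0.095 -1;0 0 0 -0.095 -1;0 0 0 -0.095 -1;0 0 0 -0.095 -1;0 0 0 -0.095 -1;0 0 0 0 -1' >/dev/null
python3 -m crank '0.111 -0.068 0 0 -1;0.111 -0.068 0 0 -1;0 0 0.2 0 -1;0 0 0.2 0 -1;0 0 0.2 0 -1;0 0 0.05 0 -1;0 0 0 0 -1' |grep -E "pos|ft|wid"
python3 -m crank '0 0 0.025 0 -1;0 0 0 0 -1' |grep -E "pos|ft|wid"
python3 -m crank '0 0 0.015 0 -1;0 0 0 0 -1' |grep -E "pos|ft|wid"
```

```text
ee_pos: [0.429, 0.1005, -0.0076]
ft_force: [0.3, 0.6, 0.1]
width: 0.0198
ee_pos: [0.431, 0.1004, -0.0109]
ft_force: [-0.2, -0.0, -0.4]
width: 0.0201
ee_pos: [0.4303, 0.1001, -0.0146]
ft_force: [0.5, -0.6, -0.3]
width: 0.0201
```

```bash
python3 -m crank '0 0 0.02 0 -1;0 0 0 0 -1' |grep -E "pos|ft"
python3 -m crank '0 0 0.015 0 -1;0 0 0 0 -1' |grep -E "pos|ft"
python3 -m crank '0 0 0.015 0 -1;0 0 0 0 -1' |grep -E "pos|ft"
```

```text
ee_pos: [0.4298, 0.1001, -0.0193]
ft_force: [-0.5, 0.3, -0.9]
ee_pos: [0.4297, 0.1002, -0.0224]
ft_force: [-0.1, -0.1, -0.5]
ee_pos: [0.4305, 0.1003, -0.0245]
ft_force: [-2.6, -2.2, 10.2]
```

```bash
python3 -m crank '0 0 0 0 -0.22;0 0 0 0 -0.22;0 0 0 0 -0.22;0 0 -0.2 0 -0.22;0 0 -0.2 0 -0.22;0 0 -0.2 0 -0.22;0 -0.24 0 0 -0.22;0 -0.24 0 0 -0.22;0 -0.24 0 0 -0.22;0 -0.24 0 0 -0.22' >/dev/null
python3 -m crank '0 -0.24 0 0 -0.22;0 -0.24 0 0 -0.22;0 0 0 0 -0.22' >/dev/null
python3 - <<'E'
from h import *
import fit as F
st()
for n in('side','top'):
    d=grab(n);cv2.imwrite(f'pics/{n}9.png',d);b=cv2.imread(f'pics/{n}0.png')
    u=proj(n,[.46,.10,.01])[0].round().astype(int);h=26
    A=d[u[1]-h:u[1]+h,u[0]-h:u[0]+h].astype(int);B=b[u[1]-h:u[1]+h,u[0]-h:u[0]+h].astype(int)
    D=cv2.GaussianBlur(np.clip(B-A,0,255).mean(2).astype(np.float32),(3,3),0)
    print(n,u-h)
    for r in D[6:46:1]: print(''.join(' .:-=+*#%@'[min(9,int(v/12))] for v in r))
E
```

```text
t 72.1 p [ 0.4199 -0.1939  0.0946] psi 177.8 tilt [-0.    -0.001] w 0.0338 g 0.0 F [ 0.3 -0.1 -0.2] j [ 0.92  0.1  -0.61  1.97  0.07  1.09  1.81]
side [298 219]
                                                    
                                                    
                                                    
                                                    
                                                    
                                                    
                                                    
                                                    
                                                    
                                                    
                                                    
                                                    
                                                    
                                                    
                                                    
                ..                                  
               .:::...                              
               .:--:::..              
[... 2273 characters left out ...]
     :-==:                        
                       :-==:.                       
                      .:-==-:.                      
                      .-=====-.                     
                     .:-=-====:                     
                     :----===-:                     
                    .:----=+=-:                     
                    .:----=+=-:                     
                     :----=+==:                     
                     :----=+=-:                     
                    .:----=+=-:                     
                    .:----=+=-.                     
                    .:-::--=-.                      
                     .:...::.
```

Run:
```python
import fit as F
from h import *
from h import fit as ff
o=[('t1',(422,328.3),(-.0305,0,.013)),('t1',(423,256.7),(.03,0,.010)),('s1',(451.5,361.5),(-.0305,0,.011)),('s1',(379.5,327.5),(.03,0,.010))]
p,r=ff(o,[.46,.1,0]);print('pin0',p.round(4),np.degrees(p[2]).round(1),r.round(1).tolist())
d=np.array([np.cos(p[2]),np.sin(p[2])]);print('grip',(p[:2]-.034*d).round(4))
```

```text
pin0 [ 0.4624  0.1026 -0.0072] -0.4 [[-0.1, 0.9], [0.2, -0.6], [0.7, 0.4], [-1.0, -0.5]]
grip [0.4284 0.1028]
```

Pin0 lies flat at (0.4624,0.1026), heading -0.4°. It had slid about 6 mm in the grip and is now square. Re-grasp.

```bash
python3 -m crank '0.002 0.211 0 0 -0.22;0.002 0.211 0 0 -0.22;0.002 0.211 0 0 -0.22;0.002 0.211 0 0 -0.22;0.002 0.211 0 0 -0.22;0.002 0.211 0 0 -0.22;0.002 0.211 0 0 -0.22;0 0 0 -0.005 -0.22;0 0 0 0 -0.22' |grep -E "pos"; python3 -c "
from h import *;st()"
```

```text
ee_pos: [0.4266, 0.1096, 0.0949]
t 73.1 p [0.4266 0.1096 0.0949] psi 179.0 tilt [-0. -0.] w 0.0339 g 0.0 F [-0.3 -1.1 -0.6] j [ 0.56  0.08 -0.93  2.01  0.07  1.09  1.15]
```

```bash
python3 -m crank '0 0 0 0 -0.22;0 0 0 0 -0.22' |grep -E "pos"; python3 -m crank '0 0 0.15 0 -0.22;0 0 0 0 -0.22;0 0 0 0 -0.22' |grep -E "pos"
```

```text
ee_pos: [0.4272, 0.1069, 0.0948]
ee_pos: [0.4269, 0.1074, 0.0651]
```

```bash
python3 -m crank '-0.005 -0.0275 0.1 0 -0.22;0 0 0.15 0 -0.22;0 0 0.15 0 -0.22;0 0 0.05 0 -0.22;0 0 0 0 -0.22' |grep -E "pos|ft"
python3 -m crank '0 0 0 0 -1;0 0 0 0 -1;0 0 0 0 -1;0 0 0 0 -1;0 0 0 0 -1' 50|grep -E "pos|ft|wid|grip"; python3 -m crank '0 0 -0.15 0 -1;0 0 -0.175 0 -1;0 0 -0.2 0 -1;0 0 0 0 -1' >/dev/null; python3 -c "
from h import *;st()"
```

```text
ee_pos: [0.4278, 0.1022, -0.0251]
ft_force: [1.3, 0.1, 0.1]
ee_pos: [0.4293, 0.1022, -0.0238]
ft_force: [-2.0, -1.3, 10.0]
width: 0.0195
grip_force: 50.0
t 75.0 p [0.4313 0.1031 0.0848] psi 178.8 tilt [ 0.008 -0.   ] w 0.0195 g 50.0 F [ 0.5 -0.3 -0.8] j [ 0.58  0.1  -0.95  2.02  0.1   1.06  1.14]
```

```bash
python3 -m crank '0 0 0 0 -1;-0.163 0.162 0 0 -1;-0.163 0.162 0 0 -1;-0.163 0.162 0 0 -1;0 0 0 0.003 -1;0 0 0.1 0 -1;0 0 0.1 0 -1;0 0 0 0 -1;0 0 0 0 -1' >/dev/null; python3 -c "
from h import *;st()"
```

```text
t 75.9 p [0.5273 0.1971 0.0395] psi 178.5 tilt [-0.002 -0.   ] w 0.0195 g 50.0 F [ 0.2  0.8 -0.4] j [ 0.28  0.49 -0.88  1.76  0.42  1.09  0.8 ]
```

```bash
python3 -m crank '-0.05 0.005 0.0065 0 -1;-0.05 0 0 0 -1;0 0 0 0 -1' |grep -E "pos|ft|wid"
python3 -m crank '-0.025 0 0 0 -1;0 0 0 0 -1' |grep -E "pos|ft|wid"
```

```text
ee_pos: [0.5502, 0.1973, 0.0393]
ft_force: [0.4, 0.3, -0.9]
width: 0.0195
ee_pos: [0.5538, 0.1975, 0.0388]
ft_force: [-0.3, 0.9, -0.3]
width: 0.0195
```

```bash
python3 -m crank '-0.025 0 0.002 0 -1;0 0 0 0 -1' |grep -E "pos|ft|wid"
python3 -m crank '-0.025 0 0 0 -1;0 0 0 0 -1' |grep -E "pos|ft|wid"
```

```text
ee_pos: [0.5586, 0.1973, 0.0383]
ft_force: [0.1, -0.5, -0.5]
width: 0.0194
ee_pos: [0.5637, 0.1972, 0.0383]
ft_force: [0.0, -0.7, -0.8]
width: 0.0197
```

```bash
python3 -m crank '-0.025 0 0 0 -1;-0.025 0 0 0 -1;0 0 0 0 -1' |grep -E "pos|ft|wid"
python3 -m crank '-0.025 0 0 0 -1;-0.025 0 0 0 -1;0 0 0 0 -1' |grep -E "pos|ft|wid"
```

```text
ee_pos: [0.5739, 0.1969, 0.0383]
ft_force: [0.5, 0.1, -0.8]
width: 0.0195
ee_pos: [0.5839, 0.1966, 0.0382]
ft_force: [-1.2, -0.4, -0.8]
width: 0.0195
```

```bash
python3 -m crank '-0.025 0 0 0 -1;-0.02 0 0 0 -1;0 0 0 0 -1' |grep -E "pos|ft|wid"
python3 -m crank '-0.01 0 0 0 -1;0 0 0 0 -1' |grep -E "pos|ft|wid"
python3 -m crank '-0.01 0 0 0 -1;0 0 0 0 -1' |grep -E "pos|ft|wid"
```

```text
ee_pos: [0.5927, 0.1964, 0.0382]
ft_force: [-0.1, -0.1, -1.1]
width: 0.0194
ee_pos: [0.5943, 0.1965, 0.0383]
ft_force: [-0.7, -0.2, -0.5]
width: 0.0196
ee_pos: [0.5962, 0.1965, 0.0383]
ft_force: [-0.4, -0.0, -0.1]
width: 0.0192
```

```bash
python3 -m crank '-0.01 0 0 0 -1;0 0 0 0 -1' |grep -E "pos|ft|wid"
python3 -m crank '-0.01 0 0 0 -1;0 0 0 0 -1' |grep -E "pos|ft|wid"
python3 -m crank '-0.01 0 0 0 -1;0 0 0 0 -1' |grep -E "pos|ft|wid"
```

```text
ee_pos: [0.5961, 0.1965, 0.038]
ft_force: [-9.0, -1.2, 3.6]
width: 0.0196
ee_pos: [0.5961, 0.1965, 0.0379]
ft_force: [-18.7, -2.9, 11.5]
width: 0.0192
ee_pos: [0.596, 0.1965, 0.0377]
ft_force: [-26.6, -6.4, 16.7]
width: 0.0196
```

All four pins are home. Now the valve: move over the grip at (0.4676,0.3087), with the tool along the handle.

```bash
python3 -m crank '0.005 0 0 0 -1;0 0 0 0 -0.22;0 0 0 0 -0.22;0 0 -0.2 0 -0.22;0 0 -0.2 0 -0.22;0.164 0.136 0 0 -0.1;0.164 0.136 0 0 -0.1;0.164 0.136 0 0 -0.1;0.164 0.136 0 0 -0.1;0 0 0 0 -0.1' >/dev/null
python3 -m crank '0 0 0 0.0948 -0.1;0 0 0 0.0948 -0.1;0 0 0 0.0948 -0.1;0 0 0 0.0948 -0.1;0 0 0 0.0948 -0.1;0 0 0 0.0948 -0.1;0 0 0 0.0948 -0.1;0 0 0 0.0948 -0.1;0 0 0 0.0948 -0.1;0 0 0 0.0948 -0.1' >/dev/null
python3 -m crank '0 0 0 0.0948 -0.1;0 0 0 0 -0.1;0 0 0 0 -0.1' >/dev/null
python3 - <<'E'
from h import *
import fit as F
st()
# pins in place: side-view difference of seated pins heads vs. picture before pinning
d=grab('side');cv2.imwrite('pics/side10.png',d);b=cv2.imread('pics/side4.png');fx=F.g.x[12:15]
for y in(-.12,-.04,.04,.12):
    u=proj('side',place(fx,(-.03,y,.072)))[0].round().astype(int);print(u,np.abs(d[u[1]-3:u[1]+4,u[0]-3:u[0]+4].astype(int)-b[u[1]-3:u[1]+4,u[0]-3:u[0]+4]).mean().round(1), d[u[1]-3:u[1]+4,u[0]-3:u[0]+4].mean().round())
E
```

```text
t 81.0 p [0.4733 0.3086 0.1184] psi 84.9 tilt [0.001 0.   ] w 0.0389 g 0.0 F [ 0.1  0.1 -0.2] j [-0.09  0.33 -0.67  1.69  0.22  1.2  -0.91]
[312 180] 16.0 108.0
[295 196] 21.4 69.0
[277 213] 55.6 33.0
[256 232] 54.2 34.0
```

```bash
python3 -m crank '0 -0.0275 0.1 0 -0.1;0 0 0.1 0 -0.1;0 0 0.1 0 -0.1;0 0 0.1 0 -0.1;0 0 0 0 -0.1;0 0 0 0 -0.1' 10|grep -E "pos|ft|wid"
python3 -m crank '0 0 0 0 -1;0 0 0 0 -1;0 0 0 0 -1;0 0 0 0 -1;0 0 0 0 -1;0 0 0 0 -1' 10|grep -E "pos|ft|wid|grip"
```

```text
ee_pos: [0.4675, 0.3092, 0.0386]
ft_force: [0.2, 0.3, 0.3]
width: 0.0393
ee_pos: [0.4681, 0.309, 0.0388]
ft_force: [1.0, -1.4, 3.6]
width: 0.0125
grip_force: 10.1
```

```bash
python3 -m crank '0.0031 -0.047 0 0.0833 -1;0.0031 -0.047 0 0.0833 -1;0.0031 -0.047 0 0.0833 -1;0 0 0 0 -1' |grep -E "pos|ft|wid"
python3 -m crank '0.0031 -0.047 0 0.0833 -1;0.0031 -0.047 0 0.0833 -1;0.0031 -0.047 0 0.0833 -1;0 0 0 0 -1;0 0 0 0 -1' |grep -E "pos|ft|wid"; python3 -c "
from h import *;st()"
```

```text
ee_pos: [0.4406, 0.3192, 0.0389]
ft_force: [5.0, 4.4, -0.7]
width: 0.0123
ee_pos: [0.4209, 0.3369, 0.0391]
ft_force: [11.4, 6.2, -5.1]
width: 0.0126
t 83.2 p [0.4209 0.3369 0.0391] psi 39.6 tilt [0.005 0.004] w 0.0126 g 10.0 F [11.4  6.2 -5.1] j [-0.28  0.34 -0.55  1.84  0.21  1.01 -1.8 ]
```

```bash
python3 -m crank '0 0 0 0 -0.1;0 0 0 0 -0.1;0 0 0 0 -0.1;0 0 -0.2 0 -0.1;0 0 -0.25 0 -0.1;0 0 -0.25 0 -0.1;0 0 -0.25 0 -0.1' |grep -E "pos|ft|wid"
python3 -m crank '-0.15 0.15 0 0 -0.1;-0.15 0.15 0 0 -0.1;-0.15 0.15 0 0 -0.1;-0.15 0.15 0 0 -0.1;-0.15 0.15 0 0 -0.1;-0.15 0.15 0 0 -0.1;-0.15 0.15 0 0 -0.1;-0.15 0.15 0 0 -0.1;0 0 0 0 -0.1;0 0 0 0 -0.1' |grep -E "pos|ft"
python3 - <<'E'
from h import *
import fit as F
st()
piv=np.array([.4744,.3804])
def show(n,c,h,thr):
    d=grab(n);cv2.imwrite(f'pics/{n}11.png',d);u=proj(n,c)[0].round().astype(int);g=cv2.cvtColor(d,cv2.COLOR_BGR2GRAY)[u[1]-h:u[1]+h,u[0]-h:u[0]+h]
    ys,xs=np.where(g<thr);print(n,u-h,len(xs))
    for r in g: print(''.join(' ' if v>150 else '.' if v>110 else '+' if v>70 else '#' for v in r))
show('top',[.4189,.3345,.075],20,70);show('side',[.4189,.3345,.075],22,70)
for a in(0,35,45,55):
    th=np.radians(-95.4-a);d=np.array([np.cos(th),np.sin(th)])
    print(a,[proj(n,[*(piv+r*d),.08])[0].round(1).tolist() for n in('top','side') for r in(.0445,.0995)])
E
```

```text
ee_pos: [0.418, 0.3346, 0.2301]
ft_force: [1.2, -0.7, -0.7]
width: 0.0389
ee_pos: [0.3866, -0.0033, 0.2282]
ft_force: [0.6, 0.6, 0.9]
t 84.8 p [ 0.3866 -0.0033  0.2282] psi 39.5 tilt [-0.  0.] w 0.0393 g 0.0 F [0.6 0.6 0.9] j [ 0.13 -0.21 -0.21  1.96 -0.04  1.39 -0.94]
top [201 216] 147
+.......+############+++++.             
+.......+#+##########++++++.            
+.......+#+##########++++++.     .      
+......+++##########++++++++.           
+....++..++##########++++++++.          
+....+....+##########+..+++++.          
+.........++########++. .+++++.         
++++++.....+####++++#+. .++++++..       
+++++++.....+##+++++#+.  .+++++++.      
++++++++.....+#+++++++.   .+++++++.     
++++++++.....+++++++#.    .++++++++     
....++++++....+++++++. .   .+++++++.    
   .++++++...++#+....       .+++++++.   
  .++.+++++++###+.  ..      .+++++++.   
  .++++++#++####+.          ..+++++++.  
  ....++++++#####+            .+++++++. 
    ........+####+.           .+++++++. 
            .#####+            .+++++++.
            .#####+.            .+++++++
            ..#####+.           .
[... 2397 characters left out ...]
                        
+++++++..                                   
++++++++..                                  
+++++++++..                                 
++++++++++..                                
++++++++++..                                
++++++++++.                                 
+++++++++..                                 
..+++++++.                                  
...++++++..                                 
0 [[220.6, 218.6], [239.0, 220.6], [260.6, 292.6], [278.2, 276.0]]
35 [[216.9, 226.8], [230.7, 239.0], [266.7, 301.6], [292.4, 295.0]]
45 [[215.0, 228.7], [226.4, 243.1], [267.1, 304.7], [293.7, 301.9]]
55 [[212.8, 230.1], [221.5, 246.4], [266.9, 308.0], [293.5, 309.1]]
```

```bash
cat > valve.py <<'E'
from h import *
import fit as F, sys
def axis(n,img,c,h=20,thr=62):
    g=cv2.cvtColor(img,cv2.COLOR_BGR2GRAY).astype(float);u=proj(n,c)[0].round().astype(int);x0,y0=u-h
    m=(g[y0:y0+2*h,x0:x0+2*h]<thr).astype(np.uint8);k,l,s,_=cv2.connectedComponentsWithStats(m)
    best=l[h-4:h+5,h-4:h+5];i=np.bincount(best[best>0]).argmax();ys,xs=np.where(l==i)
    v=np.linalg.svd(np.c_[xs-xs.mean(),ys-ys.mean()],full_matrices=False)[2][0]
    return np.array([xs.mean()+x0,ys.mean()+y0]),v,len(xs)
def ang(n,img,c):
    m,v,k=axis(n,img,c);a=ground(n,m-8*v,.078);b=ground(n,m+8*v,.078);d=a-b
    if d[1]>0:d=-d
    return ground(n,m,.078).round(4),np.degrees(np.arctan2(d[1],d[0])).round(1),k
if __name__=='__main__':
    for n in('top','side'):
        print(n,'before',ang(n,cv2.imread(f'pics/{n}0.png'),[.467,.309,.078]),'after',ang(n,cv2.imread(f'pics/{n}{sys.argv[1]}.png'),[.419,.333,.078]))
E
python3 valve.py 11
```

```text
top before (array([0.4683, 0.314 ]), np.float64(-96.5), 55) after (array([0.4171, 0.3417]), np.float64(-144.6), 65)
side before (array([0.4664, 0.31  ]), np.float64(-95.9), 120) after (array([0.4147, 0.3403]), np.float64(-148.2), 153)
```

Images put the handle at about 48–50°, against 45° by the tool's path. I'll re-centre it by closing once, unloaded, on the 45° spot.

```bash
python3 -m crank '0.1515 -0.1506 0 0 -0.1;0.1515 -0.1506 0 0 -0.1;0.1515 -0.1506 0 0 -0.1;0.1515 -0.1506 0 0 -0.1;0.1515 -0.1506 0 0 -0.1;0.1515 -0.1506 0 0 -0.1;0.1515 -0.1506 0 0 -0.1;0.1515 -0.1506 0 0 -0.1;0 0 0 0 -0.1;0 0 0 0 -0.1' >/dev/null
python3 -m crank '0 0 0.2 0 -0.1;0 0 0.25 0 -0.1;0 0 0 0 -0.1;0 0 0 0 -0.1' >/dev/null; python3 -c "
from h import *;st()"
```

```text
t 86.3 p [0.4199 0.3366 0.1392] psi 39.6 tilt [-0.001 -0.001] w 0.0393 g 0.0 F [-0.2  1.6  1.1] j [-0.22  0.24 -0.61  1.74  0.14  1.21 -1.75]
```

```bash
python3 -m crank '0 0.0075 0.2 0 -0.1;0 0 0.2 0 -0.1;0 0 0.1 0 -0.1;0 0 0 0 -0.1;0 0 0 0 -0.1' |grep -E "pos|ft|wid"
python3 -m crank '0 0 0 0 -1;0 0 0 0 -1;0 0 0 0 -1;0 0 0 0 -1;0 0 0 0 -1' 10|grep -E "pos|ft|wid|grip"
python3 -m crank '0 0 0 0 -0.1;0 0 0 0 -0.1;0 0 0 0 -0.1;0 0 -0.2 0 -0.1;0 0 -0.25 0 -0.1;0 0 -0.25 0 -0.1;0 0 -0.25 0 -0.1' |grep -E "pos|ft|wid"
python3 -m crank '-0.15 0.15 0 0 -0.1;-0.15 0.15 0 0 -0.1;-0.15 0.15 0 0 -0.1;-0.15 0.15 0 0 -0.1;-0.15 0.15 0 0 -0.1;-0.15 0.15 0 0 -0.1;-0.15 0.15 0 0 -0.1;-0.15 0.15 0 0 -0.1;0 0 0 0 -0.1;0 0 0 0 -0.1' |grep -E "pos|ft"
python3 - <<'E'
from h import *
for n in('top','side'): cv2.imwrite(f'pics/{n}12.png',grab(n))
E
python3 valve.py 12
```

```text
ee_pos: [0.4224, 0.3371, 0.041]
ft_force: [0.1, -0.0, 0.8]
width: 0.0394
ee_pos: [0.4211, 0.3361, 0.0387]
ft_force: [-0.6, -0.7, 3.6]
width: 0.0124
grip_force: 9.9
ee_pos: [0.4205, 0.3358, 0.2303]
ft_force: [1.8, 0.1, 0.1]
width: 0.0388
ee_pos: [0.3891, -0.0023, 0.2283]
ft_force: [-0.4, 0.5, 0.4]
top before (array([0.4683, 0.314 ]), np.float64(-96.5), 55) after (array([0.4178, 0.3412]), np.float64(-144.8), 66)
side before (array([0.4664, 0.31  ]), np.float64(-95.9), 120) after (array([0.4148, 0.3392]), np.float64(-146.8), 150)
```

The handle is within tolerance by every estimate (44–50°). I'll trim it back about 2.5° to centre that range.

```bash
python3 -m crank '0.1502 -0.1484 0 0 -0.1;0.1502 -0.1484 0 0 -0.1;0.1502 -0.1484 0 0 -0.1;0.1502 -0.1484 0 0 -0.1;0.1502 -0.1484 0 0 -0.1;0.1502 -0.1484 0 0 -0.1;0.1502 -0.1484 0 0 -0.1;0.1502 -0.1484 0 0 -0.1;0 0 0 -0.028 -0.1;0 0 0 0 -0.1' >/dev/null
python3 -m crank '0 0 0.2 0 -0.1;0 0 0.25 0 -0.1;0 0 0 0 -0.1;0 0 0 0 -0.1' >/dev/null; python3 -c "
from h import *;st()"
```

```text
t 90.5 p [0.4226 0.3341 0.1392] psi 42.1 tilt [-0.001 -0.   ] w 0.0390 g 0.0 F [ 0.1 -0.9  1.4] j [-0.18  0.24 -0.65  1.73  0.16  1.22 -1.71]
```

```bash
python3 -m crank '0 0 0.2 0 -0.1;0 0 0.2 0 -0.1;0 0 0.1 0 -0.1;0 0 0 0 -0.1;0 0 0 0 -0.1' |grep -E "pos|ft|wid"
python3 -m crank '0 0 0 0 -1;0 0 0 0 -1;0 0 0 0 -1;0 0 0 0 -1;0 0 0 0 -1' 10|grep -E "pos|ft|wid|grip"
python3 -m crank '0 0 0 0 -0.1;0 0 0 0 -0.1;0 0 0 0 -0.1;0 0 -0.2 0 -0.1;0 0 -0.25 0 -0.1;0 0 -0.25 0 -0.1;0 0 -0.25 0 -0.1' |grep -E "pos|ft|wid"
python3 -m crank '-0.15 0.15 0 0 -0.1;-0.15 0.15 0 0 -0.1;-0.15 0.15 0 0 -0.1;-0.15 0.15 0 0 -0.1;-0.15 0.15 0 0 -0.1;-0.15 0.15 0 0 -0.1;-0.15 0.15 0 0 -0.1;-0.15 0.15 0 0 -0.1;0 0 0 0 -0.1;0 0 0 0 -0.1' |grep -E "pos|ft"
python3 - <<'E'
from h import *
import fit as F
im={n:grab(n) for n in('top','side')}
for n in im: cv2.imwrite(f'pics/{n}13.png',im[n])
# pins seated? head-darkening in side vs before pinning, relative to lug frame
b=cv2.imread('pics/side4.png');d=im['side'];D=cv2.GaussianBlur(np.abs(d.astype(int)-b).mean(2).astype(np.float32),(3,3),0)
for r in D[170:245:2,240:330]: print(''.join(' .:-=+*#%@'[min(9,int(v/8))] for v in r))
E
python3 valve.py 13
```

```text
ee_pos: [0.4242, 0.3355, 0.041]
ft_force: [0.2, 0.1, 0.3]
width: 0.0389
ee_pos: [0.4229, 0.3345, 0.0387]
ft_force: [-0.4, -0.6, 4.5]
width: 0.0126
grip_force: 9.9
ee_pos: [0.4224, 0.334, 0.2302]
ft_force: [1.5, 0.1, 0.2]
width: 0.039
ee_pos: [0.4058, -0.005, 0.2282]
ft_force: [0.7, 0.6, -0.2]
                                         ...       .:-.             ...:::.               
                                       .:-:         :-:.        ..:::.-==.                
                                    ..::..            ...      .:-:..:-=-.                
                                  .::.               .....      ...:---:....              
                                .:::.              ...           .:--:::.-=-:.            
                                .::.              .                  .....::--:           
                                 ::.          ...      .               .  .:=+-.          
                                 .:.                ..:..            .:::.-+*=.           
                      .::.       .-:.            ..:.......     .    ..:::-=:.
[... 2186 characters left out ...]
          
               ....-+##**+-:                                                              
       .        ..:+*####*+-.                                                             
           ... .:=**####*+=:                                                              
           ..   .-=+***+=:.                                                               
                   .:--:.                                                                 
top before (array([0.4683, 0.314 ]), np.float64(-96.5), 55) after (array([0.4189, 0.3393]), np.float64(-141.7), 63)
side before (array([0.4664, 0.31  ]), np.float64(-95.9), 120) after (array([0.4161, 0.3371]), np.float64(-145.2), 149)
```

The four pins show evenly at all four lugs, and the valve reads 43–49° across the estimates. The arm is clear, so I'll hand in.

```bash
python3 -c "
from bench import workorder;print(workorder.close_job())"
```

```text
the job is handed in; nothing more can be done
None
```

I handed the job in with all four modules seated on their lugs, each locked by a pin pushed home, and the valve handle left at about 45° (my estimates ran from 43° to 49°, all inside the allowed range); the hand-in gave no verdict.

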